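Gauge a pack of spacer blocks on the drop-front locker's hatch

TASK

Take the hook pole, catch its hook in the eye of the locker's closed hatch and swing the hatch all the way down, touching the hatch only with the pole until it lies open, and put the pole back in its rack. Stand every spacer block that is on the bench in one row in the gauge bed on the open hatch, between its two jaws with the 60 mm sides along the bed, then slide the movable jaw shut until the whole pack is firmly pressed together against the fixed jaw, and leave it closed up like that. Leave the other things on the bench where they are.

Things in the scene. Friction and masses are not known exactly. Their poses are not given: they have to be found in the camera images.
- flap (a joint): hinge of the hatch, at the panel's lower edge. Reads about 0 (up to 0.1) shut (upright), 1.57 fully down (level, towards the robot). The hinge is stiff: it needs about 2 N at the eye and stays where it is left up to about 0.5 rad, beyond which the hatch sinks by its own weight and takes 1 to 4 s to lie down on its stop
- hinge (a point): middle of the hatch's hinge line, 130 mm above the bench. Frame: x points into the locker (away from the robot), y along the hinge, z up; the hatch stands along +z when shut and lies along -x when down
- eye (a point): centre of the eye's opening: a dark steel half-ring of 7 mm bar that stands out level from the hatch's outer face, 158 mm from the hinge line, just 2 mm below the panel's free edge. The opening is 33 mm wide (along the hinge) and 32 mm deep (16 mm either way from this point, between the panel and the outer bar); it is entered from above while the hatch is shut. The frame turns with the hatch
- bed (a point): middle of the gauge bed, on the hatch's inner face, 90 mm from the hinge line; faces up only when the hatch is down and is then 130 mm above the bench. The frame turns with the hatch: y along the bed (from the fixed to the movable jaw), x out of the inner face (up when the hatch is down), z away from the hinge (towards the robot when down). Two rails 6 mm high leave a channel 52 mm wide in z, +-26 mm from this point
- anvil_face (a point): foot of the fixed jaw's gripping face, at the -y end of the bed, frame as the bed's; the jaw is a steel block 45 mm high, 70 mm wide across the bed, 25 mm thick towards -y from this point
- jaw: the movable steel jaw, same size as the fixed one; origin at the foot of its gripping face, frame as the bed's, its 25 mm thickness towards +y from the origin. It slides along -y to shut (310 mm apart at the widest, starting up to 20 mm nearer), needs 3 N to move and stays where it is left; easily pushed on its outer (+y) face, which is free from above
- hatch: the hatch, an aluminium panel 370 mm wide, 160 mm high, 12 mm thick in the front of a grey steel bench locker 400 mm wide, 305 mm high, 100 mm deep, open at the back and top; origin in the middle of the hinge line, frame as the bed's
- pole: hook pole, 260 mm long: a wooden handle of 18 x 18 mm section from x = -130 to +60 mm, then a 10 mm steel rod to x = 130 mm, where it bends straight down (-z) to a tip 45 mm below the pole's axis. Origin on the pole's axis (the handle is gripped here, 90 mm above the bench when in the rack); x towards the hook, z up. 160 g
- hook_tip (a point): end of the hook, at x = 130 mm, z = -45 mm in the pole's frame; the hook is 10 mm thick
- rack_rest (a point): where the pole's origin rests when it lies in its rack, x as the pole's. The rack is a dark steel stand: two forks, 50 mm before and behind this point (each 12 mm thick, 84 mm clear between them, flared cheeks 21 mm apart at the bottom and about 40 mm at their top, 23 mm above the pole's axis) on a base plate 10 mm high
- block0: spacer block, a plain aluminium block 44 mm (x) by 60 mm (y) by 42 mm high, 260 g, lying on the bench; three or four are present. All have the same outer size, only the marks on top differ. Origin at the centre of its underside
- block1: spacer block, a plain aluminium block 44 mm (x) by 60 mm (y) by 42 mm high, 260 g, lying on the bench; three or four are present. All have the same outer size, only the marks on top differ. Origin at the centre of its underside
- block2: spacer block, a plain aluminium block 44 mm (x) by 60 mm (y) by 42 mm high, 260 g, lying on the bench; three or four are present. All have the same outer size, only the marks on top differ. Origin at the centre of its underside
- block3: spacer block, a plain aluminium block 44 mm (x) by 60 mm (y) by 42 mm high, 260 g, lying on the bench; three or four are present. All have the same outer size, only the marks on top differ. Origin at the centre of its underside
- multimeter: yellow multimeter, 75 x 150 x 38 mm; leave alone
- battery: black and red tool battery, 120 x 75 x 68 mm; leave alone
- spray: green spray can, 60 mm across, 160 mm high; leave alone
- hammer: hammer, lying; leave alone
- screwdriver: screwdriver, lying; leave alone
- mug: white mug, 80 mm across, 90 mm high; leave alone
- bearing: steel bearing ring, 76 mm across, 20 mm high; leave alone
There are look-alikes about, which are no part of the job. What is shaped like the block3 but blue, green or purple is not meant.

How it is judged (in metres and radians):
On the way, in this order (a step that is already met when the one before it is completed fails the run):
1. the pole's hook is in the eye and has pulled the hatch off its upright (value of joint flap above 0.2 rad and contact force between pole and hatch above 0.3 N and distance between hook_tip and eye below 0.045 m), for 0.1 s.
2. the hatch lies fully down (value of joint flap above 1.5 rad), for 0.2 s.
3. every block stands in the gauge bed between the jaws (x of block0 in the frame of bed between -0.006 and 0.006 m and z of block0 in the frame of bed between -0.012 and 0.012 m and y of each of block0, block1, block2, block3 in the frame of anvil_face above 0.024 m and y of each of block0, block1, block2, block3 in the frame of jaw below -0.024 m and angle between each of block0, block1, block2, block3's own z axis and vertical below 0.15 rad and angle between the y axis of each of block0, block1, block2, block3 and the y axis of bed, either way round below 0.2 rad and x of block1 in the frame of bed between -0.006 and 0.006 m and z of block1 in the frame of bed between -0.012 and 0.012 m and x of block2 in the frame of bed between -0.006 and 0.006 m and z of block2 in the frame of bed between -0.012 and 0.012 m and x of block3 in the frame of bed between -0.006 and 0.006 m and z of block3 in the frame of bed between -0.012 and 0.012 m), for 0.2 s.
4. the movable jaw presses the pack against the fixed jaw (over 1.5 N at the movable jaw, over 1 N at the fixed one) (all of step 3 and (contact force between jaw and block0 above 1.5 N or contact force between jaw and block1 above 1.5 N or contact force between jaw and block2 above 1.5 N or contact force between jaw and block3 above 1.5 N) and (contact force between hatch_c8 and block0 above 1 N or contact force between hatch_c8 and block1 above 1 N or contact force between hatch_c8 and block2 above 1 N or contact force between hatch_c8 and block3 above 1 N)), for 0.1 s.
At the end, for the whole second after the job is handed in: Hatch fully down (over 1.5 rad); every block present upright in the bed (within 12 mm of its middle line, 6 mm in height) between the jaws, 60 mm sides along it (0.2 rad), end blocks within 3.5 mm of the jaw faces; pole in its rack (within 25 mm, 8 mm in height, 0.12 rad); all at rest (all of step 3 and value of joint flap above 1.5 rad and y of any of block0, block1, block2, block3 in the frame of jaw above -0.0335 m and y of any of block0, block1, block2, block3 in the frame of anvil_face below 0.0335 m and horizontal distance between pole and rack_rest below 0.025 m and z of pole in the frame of rack_rest between -0.008 and 0.008 m and angle between the x axis of pole and the x axis of rack_rest, either way round below 0.12 rad and linear speed of each of block0, block1, block2, block3, pole below 0.02 m/s); the robot touches nothing.
It fails at once if the robot itself touches the hatch (over 1 N) before it is nearly down (value of joint flap below 1.3 rad and contact force between the arm and hatch above 1 N).
It fails at once if the robot's fingers touch the hatch (over 1 N) before it is nearly down (value of joint flap below 1.3 rad and contact force between the fingers and hatch above 1 N).
It fails at once if another thing on the bench is moved over 50 mm (distance of any of multimeter, battery, spray, hammer, screwdriver, mug, bearing from where it was at the start of the episode above 0.05 m).
Of block0, block1, block2, block3 only 3 to 4 are there at a start; the rules pass over those that are not, and their reading is None.
At some moment in a run one of block0, block1, block2, block3 may be knocked a few centimetres aside while the robot is not near it.
It also fails if it takes over 208 s, if anything falls off the work surface, if the arm or the gripper's body presses on something with over 40 N, if the wrist force passes 120 N, or if a joint passes its speed limit or range.

ROBOT

A 6-joint arm with a two-finger parallel gripper is mounted at the origin on the work surface. World frame = base frame: x ahead of the robot, y to its left, z up, the work surface at z = 0. Lengths are in mm, angles in degrees, forces in N, time in s.
With the tool pointing down it reaches from about 300 to 850 mm from the base axis. Payload 4.2 kg.
Tool frame: the origin (TCP) lies between the finger pads; the fingertips stand 22 mm ahead of it and the grasp point (between the pads) lies 3 mm ahead of it (env.finger_overhang is the distance from the TCP to the fingertips, in mm); z points along the fingers, y is the line along which they close (so a half turn about z gives the same grasp; the last joint's range is limited). The gripper opens to 91 mm and grips with 3 to 60 N. Pads are 32 mm wide; open, the fingers measure 118 mm over their backs; the gripper's body (76 mm by 178 mm) begins 60 mm behind the grasp point.
Start: joints at [68.984, 18.312, 89.639, -0, 72.044, -1.146], TCP at [195.439, 540.781, 235.976] pointing down, gripper open.
Joint ranges: [-177.97, 177.97], [-48.28, 115.42], [12.27, 149.76], [-77.06, 257.06], [2.81, 150.46], [-146.56, 146.56]. Speed limits (degrees/s): [147.25, 147.25, 180, 180, 180, 180].

INTERFACE

Orientations are given as [roll, pitch, yaw] about the fixed x, y, z axes, in that order (R = Rz(yaw) Ry(pitch) Rx(roll)).
In Python, from workcell import state, cams, ticket, look_for, outline_of, env gives the robot as it stands.
- The arm moves only by the tool servo_tool, never from a script. Its argument "steps" is a list of rows, each a list of 3 entries, a list of its own where there are three numbers: the closure in counts, from 0 (fully open) to 255 (shut), then the shift along the tool's x, y, z in mm, then the turn, a rotation vector about the tool's x, y, z in rad. A call has exactly 10 rows; each row shifts and turns the commanded pose from where the row before left it, along the tool's axes as they then stand; what a row does not reach is not made up. A row lasts 1/10 s, in which the tool goes at most 50 mm and 8.59 degrees, less where a joint would pass 70% of its speed; a pose out of reach is approached as far as the arm can. A call with a gripper value outside its range is refused whole. The fingers move at their own pace and stop on an object; "squeeze" is the grip in N (left out, the last holds). Time passes only in rows, so rows that do not move let the fingers close, or fill a call up. It gives the time, the measured TCP pose, the force, the opening and the grip force at its end, in the units of the state.
- state(): the state, without advancing time (a new reading comes with each control period).
- cams.grab_frame(name): name is "scene" or "side" or "wrist"; returns a dict with "color" (400x640x3 uint8, red, green, blue), "z_map" (400x640 float32, mm along the optical axis (not along the pixel's ray), 0 where there is no reading), "fovy" (degrees; the focal length in pixels is half the picture's height over the tangent of half this angle, whatever the lens; pixels are square), "cx", "cy" (the principal point, pixels), "eye" and "rotation" of the camera in the world; the wrist camera has in their place "tool_from_camera" (4x4, takes a point from camera to tool coordinates, whose origin is the TCP and whose axes are the flange's). Camera axes: x right, y up, looking along -z (the intrinsics and any distortion apply to the point x, -y, -z); pixel columns grow to the right and rows downward; lengths in mm; the calibration is good to about 2 mm. A picture is of the moment at which its call begins: read the wrist's pose just before it.
- ticket.job_done(): hands the job in; it is judged then, once.
Trained networks look in a picture, given as the dict that the camera call returned (one of the last four; its "shot" number tells which), for a name from the list of things; names that differ only in an ending like _2 or _b are one class to them, and where a whole thing is asked for, a point or a joint stands for the part that bears it (a point fixed in the world has none). Each returns a list of dicts, best first, with "confidence" (0 to 1); they miss things now and then, are a little off and sometimes report something else, mostly with a low value. They report only what shows in the picture. A call takes as long as a camera call. They do not tell look-alikes from the thing itself.
- look_for(picture, thing): "at" ([column, row] in pixels, amid what is visible of it).
- outline_of(picture, thing): "pixels" (400x640 bool, what is visible of it) and "at" ([column, row] in pixels, amid what is visible of it).
The state is a dict: "time_s": time; "qpos": joint angles; "qvel": joint speeds; "effort": joint torques, N m; "ee_pos": TCP position; "ee_rot": TCP orientation; "force": force on the tool from outside, world axes, zero at the start; "torque": the same for the moment, N m; "gripper_width": finger opening in mm; "gripper_force": force on a finger pad.
Only numpy, scipy, OpenCV 4.12 (cv2) and the standard library are available. Lean on these libraries where they do the work, as an engineer would, in place of code of your own. Each camera call takes 0.05 s, during which the arm holds its last target. There are 200 camera calls.

## Working session

There is one attempt and no reset: what is moved stays moved. The work goes in short steps, Python scripts to look and compute and a tool call to move; the robot and the scene stay as the last step left them, time stands still between calls to the robot, and variables do not carry over. Pictures are saved under pics/ and viewed, at most 14 in all, crops included, and the job is handed in when it is done.

Besides the shell and the picture viewer there is one more tool, called after "Call:" by a JSON object that holds its "api" and its "payload", one argument or row to a line. servo_tool: Moves the arm, as the interface text tells. Its arguments: {"type":"object","properties":{"steps":{"type":"array","items":{"type":"array"}},"squeeze":{"type":"number"}},"required":["steps"]}

```bash
ls; mkdir -p pics; cat > h.py <<'E'
import numpy as np, cv2
from scipy.spatial.transform import Rotation as R
from workcell import state, cams, ticket, look_for, outline_of, env
def pose(s=None):
    s=s or state(); T=np.eye(4); T[:3,:3]=R.from_euler('xyz',s['ee_rot'],degrees=True).as_matrix(); T[:3,3]=s['ee_pos']; return T
def grab(n):
    P=pose(); f=cams.grab_frame(n)
    if n=='wrist': C=P@np.array(f['tool_from_camera'])
    else:
        C=np.eye(4); C[:3,:3]=np.array(f['rotation']); C[:3,3]=f['eye']
    f['C']=C; return f
def foc(f): return f['color'].shape[0]/2/np.tan(np.radians(f['fovy'])/2)
def cloud(f):
    z=f['z_map']; r,c=np.mgrid[:z.shape[0],:z.shape[1]]; F=foc(f)
    p=np.stack([(c-f['cx'])/F*z,-(r-f['cy'])/F*z,-z],-1)
    W=p@f['C'][:3,:3].T+f['C'][:3,3]; W[z<=0]=np.nan; return W
def proj(f,X):
    p=(np.asarray(X)-f['C'][:3,3])@f['C'][:3,:3]; F=foc(f)
    return np.stack([f['cx']-F*p[...,0]/p[...,2],f['cy']+F*p[...,1]/p[...,2]],-1)
def save(f,n,s=1.25): cv2.imwrite('pics/'+n,cv2.resize(f['color'][:,:,::-1],None,fx=s,fy=s))
E
python3 - <<'E'
from h import *
print(state())
for n in ['scene','side']:
    f=grab(n); save(f,n+'1.png'); print(n,{k:v for k,v in f.items() if k not in('color','z_map')})
    W=cloud(f)
    for t in ['pole','rack_rest','hatch','eye','jaw','anvil_face','bed','block0','multimeter','battery','spray','hammer','screwdriver','mug','bearing']:
        try: o=outline_of(f,t)
        except Exception as e: print(t,e); continue
        for d in o[:6]:
            m=d['pixels']; print(t,round(d['confidence'],2),np.round(d['at']),m.sum(),np.round(np.nanmedian(W[m],0)), f['color'][m].mean(0).round())
E
```

```text
pics
{'time_s': 0.0, 'qpos': array([ 6.89832516e+01,  1.83513122e+01,  8.97057926e+01, -8.87477596e-04,
        7.20435675e+01, -1.14711151e+00]), 'qvel': array([ 0.02104247, -0.03675679, -0.0021177 , -0.12171959,  0.1027332 ,
       -0.10396209]), 'effort': array([-4.43213594e-04, -4.12456870e+01, -2.31971008e+01,  7.28218001e-02,
        4.58362768e-02, -1.51452000e-04]), 'ee_pos': array([195.28108796, 540.33310481, 235.12769926]), 'ee_rot': array([-1.79899331e+02, -1.17181427e-03,  1.60130636e+02]), 'force': array([-0.15057665,  0.53689587, -0.68534579]), 'torque': array([0.01223116, 0.02563048, 0.02094157]), 'gripper_force': 0.0, 'gripper_width': 90.92160634096004}
scene {'fovy': 55.603452294103, 'cx': 320.22687825925107, 'cy': 204.40625825335448, 'eye': array([1364.03656264,  617.46141908,  838.54511818]), 'rotation': array([ 57.6646773 ,   1.33751161, 125.3199834 ]), 'shot': 1, 'C': array([[5.76646773e+01, 1.33751161e+00, 1.25319983e+02, 1.36403656e+03],
       [5.76646773e+01, 1.33751161e+00, 1.25319983e+02, 6.17461419e+02],
       [5.76646773e+01, 1.33751161e+00, 1.25319983e+
[... 2887 characters left out ...]
1.] [114.  72. 124.]
block0 0.68 [305. 186.] 176 [22127. 20615. 22886.] [163. 139. 133.]
block0 0.68 [284. 194.] 128 [15435. 13922. 16193.] [174. 164. 158.]
block0 0.62 [316. 223.] 220 [20615. 19103. 21374.] [ 84. 130.  80.]
block0 0.57 [348. 206.] 156 [30402. 28889. 31160.] [ 84.  98. 156.]
block0 0.53 [316. 196.] 136 [23701. 22188. 24460.] [181. 174. 171.]
spray 0.59 [340. 176.] 426 [30819. 29306. 31577.] [114. 116. 103.]
hammer 0.73 [365. 362.] 1116 [21362. 19850. 22121.] [208. 183. 139.]
mug 0.76 [407. 299.] 905 [32221. 30709. 32980.] [163. 158. 145.]
bearing 0.56 [272. 224.] 214 [10163.  8651. 10922.] [173. 157. 152.]
bearing 0.34 [382. 199.] 1864 [32403. 30891. 33162.] [127. 128. 123.]
```

```bash
sed -i "s/C\[:3,:3\]=np.array(f\['rotation'\])/C[:3,:3]=R.from_euler('xyz',f['rotation'],degrees=True).as_matrix()/" h.py
cat > scan.py <<'E'
from h import *
import sys
def scan(names,things):
  for n in names:
    f=grab(n); W=cloud(f)
    for t in things:
        for d in outline_of(f,t)[:7]:
            m=d['pixels']
            if d['confidence']<.3: continue
            print(n,t,round(d['confidence'],2),np.round(d['at']),m.sum(),np.round(np.nanmedian(W[m],0)),np.round(np.nanpercentile(W[m],[3,97],axis=0)).tolist(), f['color'][m].mean(0).round())
E
python3 - <<'E'
from scan import *
scan(['scene','side'],['pole','rack_rest','hatch','block0','multimeter','battery','spray','hammer','screwdriver','mug','bearing'])
f=grab('wrist');save(f,'wrist1.png'); print(f['C'].round(2),f['fovy'],f['cx'],f['cy'])
E
```

```text
scene pole 0.54 [253. 178.] 138 [ 428. -395.   95.] [[336.0, -495.0, 10.0], [487.0, -382.0, 107.0]] [155.  98.  70.]
scene rack_rest 0.64 [252. 180.] 135 [ 430. -395.   95.] [[355.0, -419.0, 61.0], [486.0, -380.0, 108.0]] [152.  98.  69.]
scene rack_rest 0.46 [253. 189.] 92 [ 433. -390.   73.] [[421.0, -426.0, 48.0], [437.0, -373.0, 108.0]] [94. 68. 64.]
scene rack_rest 0.41 [261. 214.] 3286 [727. -69. 239.] [[713.0, -222.0, 132.0], [775.0, 94.0, 289.0]] [110. 104. 100.]
scene hatch 0.87 [262. 213.] 3559 [727. -67. 239.] [[689.0, -233.0, 127.0], [780.0, 101.0, 290.0]] [112. 104.  99.]
scene block0 0.87 [436. 267.] 409 [446. 383.  36.] [[410.0, 351.0, 1.0], [452.0, 409.0, 44.0]] [157. 143. 138.]
scene block0 0.84 [358. 299.] 448 [688. 244.  37.] [[658.0, 210.0, 2.0], [699.0, 266.0, 43.0]] [ 94.  92. 142.]
scene block0 0.71 [337. 323.] 529 [794. 242.  39.] [[763.0, 211.0, 4.0], [819.0, 265.0, 43.0]] [125.  77. 127.]
scene block0 0.7 [392. 283.] 294 [582. 304.  40.] [[550.0, 281.0, 5.0], [589.0, 327.0, 43.0]] [167. 159. 153.]
scene block0 0.69 [351. 254.] 321 [517. 118.  36.] [[486.0, 8
[... 3035 characters left out ...]
364. 363.] 1138 [ 491. -585.   21.] [[350.0, -610.0, -0.0], [595.0, -529.0, 26.0]] [206. 181. 138.]
side mug 0.96 [406. 300.] 937 [ 681. -430.   53.] [[645.0, -453.0, -1.0], [720.0, -375.0, 88.0]] [163. 158. 145.]
side mug 0.45 [382. 198.] 1946 [714. -93. 219.] [[701.0, -241.0, 134.0], [741.0, 119.0, 288.0]] [129. 129. 124.]
side bearing 0.56 [269. 226.] 190 [325. 150.  15.] [[293.0, 125.0, -1.0], [357.0, 190.0, 21.0]] [169. 156. 151.]
[[ 3.4000e-01 -9.1000e-01 -2.2000e-01  1.3163e+02]
 [ 9.4000e-01  3.3000e-01  8.0000e-02  5.6446e+02]
 [ 0.0000e+00 -2.4000e-01  9.7000e-01  3.8470e+02]
 [ 0.0000e+00  0.0000e+00  0.0000e+00  1.0000e+00]] 58.61892101087775 315.36404347215716 202.80027066725603
```

View pics/scene1.png

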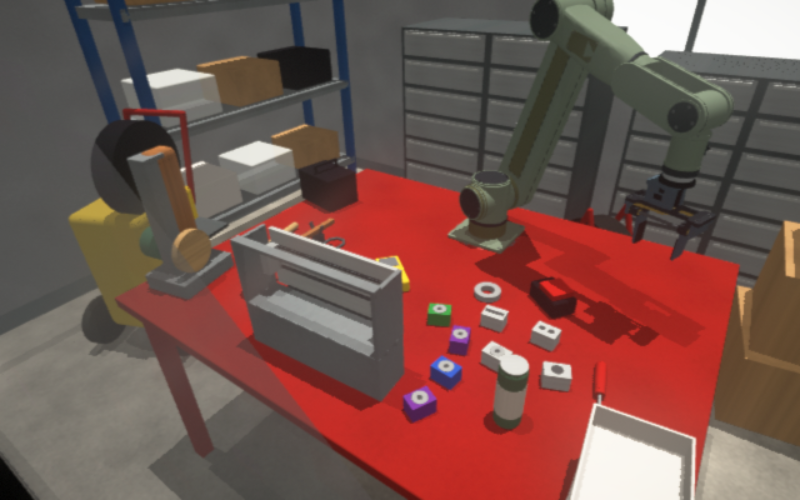

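View pics/side1.png

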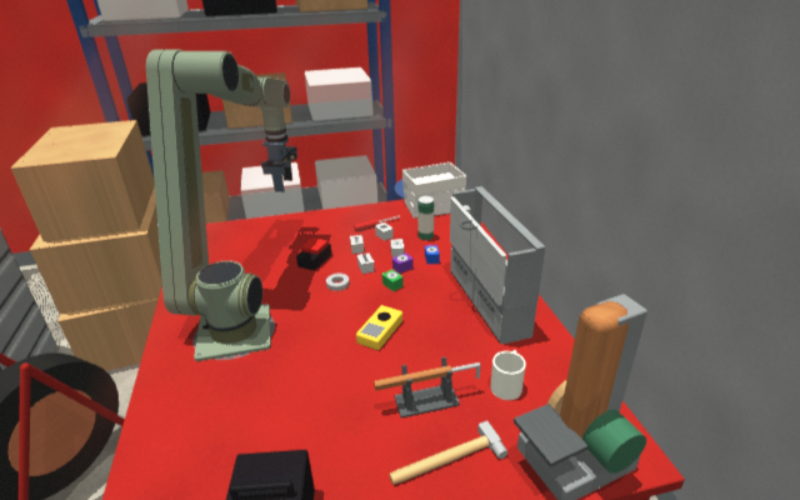

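```bash
cat >> h.py <<'E'
def rows(pos,yaw=None,n=None,T=None,tilt=0):
    """print turn about tool z then the shift in the turned tool frame"""
    T=pose() if T is None else T
    Rt=R.from_euler('xyz',[180,0,yaw],degrees=True).as_matrix() if yaw is not None else T[:3,:3]
    rv=R.from_matrix(T[:3,:3].T@Rt).as_rotvec()
    d=Rt.T@(np.asarray(pos,float)-T[:3,3])
    print('turn',rv.round(3),'then shift',d.round(1),'dist',np.linalg.norm(d).round(1))
E
python3 - <<'E'
from h import *
f=grab('side'); W=cloud(f)
m=outline_of(f,'hatch')[0]['pixels']; P=W[m]; P=P[~np.isnan(P[:,0])]
# front plane from whole local region
sel=W.reshape(-1,3); sel=sel[~np.isnan(sel[:,0])]
for z0,z1 in [(20,60),(60,100),(100,125),(140,180),(180,220),(220,260),(260,285),(290,304)]:
    s=sel[(sel[:,2]>z0)&(sel[:,2]<z1)&(sel[:,0]>690)&(sel[:,0]<735)&(sel[:,1]>-280)&(sel[:,1]<160)]
    if len(s)>20:
        for _ in range(4):
            a=np.polyfit(s[:,1],s[:,0],1); r=s[:,0]-np.polyval(a,s[:,1]); s=s[abs(r-np.median(r))<4]
        print(z0,z1,len(s),a, s[:,1].min().round(),s[:,1].max().round(),'x@-65',np.polyval(a,-65).round(1))
# eye: things protruding x<700
e=sel[(sel[:,2]>250)&(sel[:,2]<310)&(sel[:,0]>640)&(sel[:,0]<706)&(sel[:,1]>-250)&(sel[:,1]<130)]
print('eye',len(e),np.median(e,0) if len(e) else '', np.percentile(e,[5,95],axis=0) if len(e) else '')
# pole handle
s=sel[(sel[:,2]>80)&(sel[:,2]<115)&(sel[:,1]<-340)&(sel[:,1]>-460)&(sel[:,0]>300)&(sel[:,0]<640)]
print('pole',len(s),s.min(0),s.max(0)); c,o=np.histogram(s[:,0],15); print(c,o.round())
t=s[s[:,2]>92]; print(np.polyfit(t[:,0],t[:,1],1))
cv2.imwrite('pics/side_z.png',cv2.resize(f['color'][130:330,260:480,::-1],None,fx=3.6,fy=3,interpolation=cv2.INTER_CUBIC))
E
```

```text
20 60 376 [-5.60427543e-02  7.17497095e+02] -261.0 137.0 x@-65 721.1
60 100 362 [-5.70094051e-02  7.17621700e+02] -258.0 138.0 x@-65 721.3
100 125 107 [-5.67753127e-02  7.20077099e+02] -257.0 136.0 x@-65 723.8
140 180 379 [-5.60984495e-02  7.08272817e+02] -245.0 123.0 x@-65 711.9
180 220 411 [-5.73306184e-02  7.08017472e+02] -247.0 124.0 x@-65 711.7
220 260 387 [-5.78529356e-02  7.07618783e+02] -243.0 126.0 x@-65 711.4
260 285 246 [-5.33208407e-02  7.07903252e+02] -244.0 126.0 x@-65 711.4
290 304 6 [7.55214998e-03 7.20251017e+02] -208.0 145.0 x@-65 719.8
eye 132 [702.33955338  54.02642897 278.3431193 ] [[674.16674294 -79.2783395  252.72076364]
 [705.52862682 120.88840435 289.59359578]]
pole 658 [ 347.5054974  -433.09960383   80.05859784] [ 612.63320558 -377.60257264  112.68581129]
[49 46 48 45 96 42 47 45 42 73 50 17 19 19 20] [348. 365. 383. 401. 418. 436. 454. 471. 489. 507. 524. 542. 560. 577.
 595. 613.]
[ 2.00180265e-02 -4.15249706e+02]
```

View pics/side_z.png

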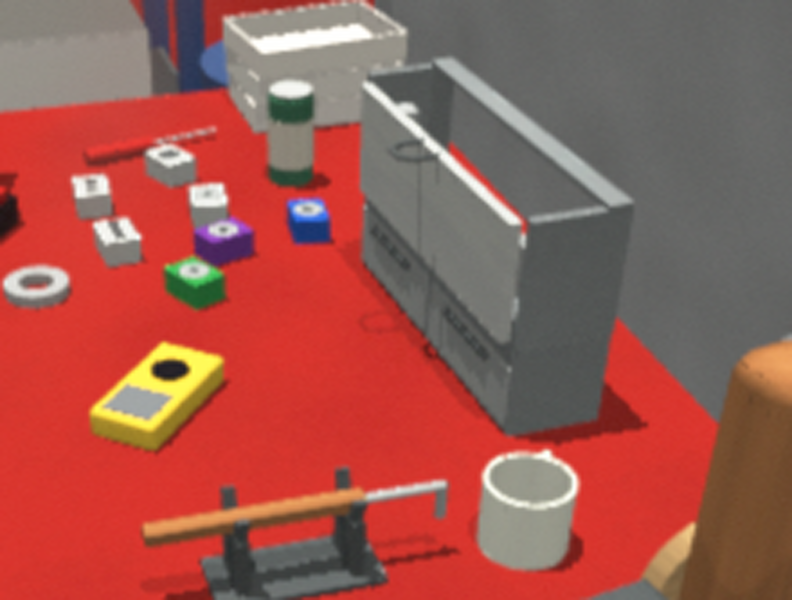

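Call:
{"api": "servo_tool", "payload": {
  "steps": [
    [0,[-19.5,-26.5,-2],[0,0,0]],
    [0,[-19.5,-26.5,-2],[0,0,0]],
    [0,[-19.5,-26.5,-2],[0,0,0]],
    [0,[-19.5,-26.5,-2],[0,0,0]],
    [0,[-19.5,-26.5,-2],[0,0,0]],
    [0,[-19.5,-26.5,-2],[0,0,0]],
    [0,[-19.5,-26.5,-2],[0,0,0]],
    [0,[-19.5,-26.5,-2],[0,0,0]],
    [0,[-19.5,-26.5,-2],[0,0,0]],
    [0,[-19.5,-26.5,-2],[0,0,0]]
  ]
}}

```text
time_s: 3.95
ee_pos: [288.9, 224.0, 256.2]
ee_rot: [180.0, 0.0, 160.2]
force: [0.4, 0.4, -0.2]
gripper_width: 91.2
gripper_force: 0.0
```

Call:
{"api": "servo_tool", "payload": {
  "steps": [
    [0,[-19.5,-26.5,-2],[0,0,0]],
    [0,[-19.5,-26.5,-2],[0,0,0]],
    [0,[-19.5,-26.5,-2],[0,0,0]],
    [0,[-19.5,-26.5,-2],[0,0,0]],
    [0,[-19.5,-26.5,-2],[0,0,0]],
    [0,[-19.5,-26.5,-2],[0,0,0]],
    [0,[-19.5,-26.5,-2],[0,0,0]],
    [0,[-19.5,-26.5,-2],[0,0,0]],
    [0,[-19.5,-26.5,-2],[0,0,0]],
    [0,[-19.5,-26.5,-2],[0,0,0]]
  ]
}}

```text
time_s: 4.95
ee_pos: [382.2, -91.6, 276.2]
ee_rot: [180.0, 0.0, 160.1]
force: [0.9, -0.4, 0.1]
gripper_width: 90.9
gripper_force: 0.0
```

Call:
{"api": "servo_tool", "payload": {
  "steps": [
    [0,[-19.5,-26.5,-2],[0,0,0]],
    [0,[-19.5,-26.5,-2],[0,0,0]],
    [0,[-19.5,-26.5,-2],[0,0,0]],
    [0,[-19.5,-26.5,-2],[0,0,0]],
    [0,[-19.5,-26.5,-2],[0,0,0]],
    [0,[-19.5,-26.5,-2],[0,0,0]],
    [0,[-19.5,-26.5,-2],[0,0,0]],
    [0,[-19.5,-26.5,-2],[0,0,0]],
    [0,[-19.5,-26.5,-2],[0,0,0]],
    [0,[-19.5,-26.5,-2],[0,0,0]]
  ]
}}

```text
time_s: 5.95
ee_pos: [475.6, -407.1, 295.9]
ee_rot: [180.0, 0.0, 160.1]
force: [0.6, 1.0, 0.6]
gripper_width: 91.3
gripper_force: 0.0
```

Call:
{"api": "servo_tool", "payload": {
  "steps": [
    [0,[0,0,0],[0,0,0.14]],
    [0,[0,0,0],[0,0,0.14]],
    [0,[0,0,0],[0,0,0.14]],
    [0,[0,0,0],[0,0,0.14]],
    [0,[0,0,0],[0,0,0.14]],
    [0,[0,0,0],[0,0,0.14]],
    [0,[0,0,0],[0,0,0.14]],
    [0,[0,0,0],[0,0,0.14]],
    [0,[0,0,0],[0,0,0.14]],
    [0,[0,0,0],[0,0,0.14]]
  ]
}}

```text
time_s: 6.95
ee_pos: [475.4, -405.7, 295.8]
ee_rot: [-180.0, -0.0, 79.6]
force: [0.1, -0.5, 0.1]
gripper_width: 91.2
gripper_force: 0.0
```

Call:
{"api": "servo_tool", "payload": {
  "steps": [
    [0,[0,0,0],[0,0,0.14]],
    [0,[0,0,0],[0,0,0.14]],
    [0,[0,0,0],[0,0,0.14]],
    [0,[0,0,0],[0,0,0.14]],
    [0,[0,0,0],[0,0,0.14]],
    [0,[0,0,0],[0,0,0.14]],
    [0,[0,0,0],[0,0,0.14]],
    [0,[0,0,0],[0,0,0.14]],
    [0,[0,0,0],[0,0,0.14]],
    [0,[0,0,0],[0,0,0.11]]
  ]
}}

```text
time_s: 7.95
ee_pos: [475.4, -405.7, 295.8]
ee_rot: [-180.0, 0.0, 1.1]
force: [0.1, -0.6, 0.3]
gripper_width: 91.2
gripper_force: 0.0
```

```bash
python3 - <<'E'
from h import *
print(state()['ee_pos'],state()['ee_rot'],state()['qpos'].round(1))
f=grab('wrist'); save(f,'wrist2.png'); W=cloud(f); s=W.reshape(-1,3); s=s[~np.isnan(s[:,0])]
s=s[(s[:,2]>70)&(s[:,2]<135)&(s[:,1]<-340)&(s[:,1]>-470)&(s[:,0]>300)&(s[:,0]<660)]
print(len(s),s.min(0).round(1),s.max(0).round(1))
t=s[(s[:,2]>93)&(s[:,2]<104)]
for x in range(340,630,15):
    q=t[(t[:,0]>x)&(t[:,0]<x+15)]
    if len(q): print(x,len(q),np.percentile(q[:,1],[3,50,97]).round(1),np.median(q[:,2]).round(1))
E
```

```text
[ 475.38535416 -405.72585147  295.84696859] [-1.79990292e+02  1.74957344e-03  1.13242217e+00] [-41.5  21.3  76.5   0.   82.1  47.3]
4698 [ 349.6 -429.9   70. ] [ 647.8 -375.7  115.4]
340 60 [-412.1 -404.3 -395.8] 98.7
355 21 [-412.2 -405.4 -397.5] 99.4
385 70 [-411.9 -403.6 -395.2] 98.9
400 234 [-411.7 -403.4 -395.1] 98.8
415 296 [-421.5 -403.2 -384.8] 98.7
430 305 [-423.  -403.  -383.4] 98.9
445 255 [-411.7 -402.8 -394.6] 98.7
460 266 [-411.4 -402.9 -394.5] 98.8
475 269 [-411.  -402.3 -394.3] 98.7
490 284 [-410.7 -402.4 -394.1] 98.8
505 275 [-410.3 -401.8 -394. ] 98.8
520 398 [-420.5 -401.5 -383.4] 98.7
535 180 [-408.8 -402.1 -394.6] 95.8
550 132 [-405.6 -401.8 -398. ] 94.4
565 135 [-405.3 -401.5 -397.8] 94.5
580 141 [-405.  -401.2 -397.5] 94.5
595 139 [-404.7 -401.  -397.3] 94.4
610 21 [-403.6 -400.9 -397.8] 94.2
```

View pics/wrist2.png

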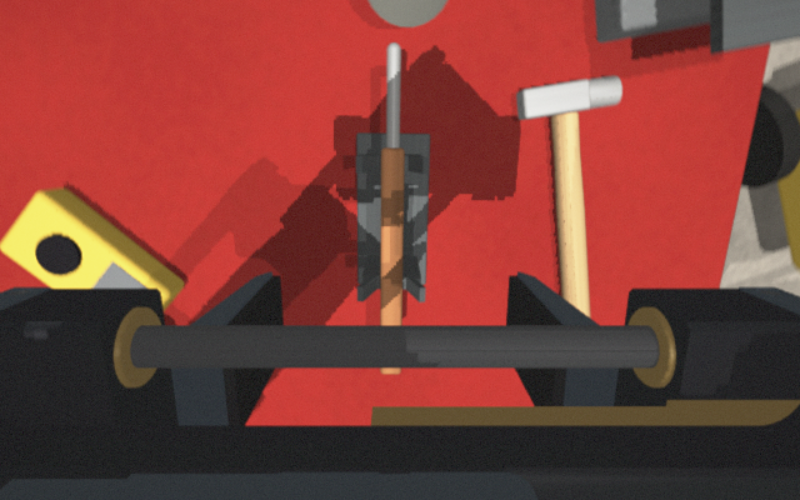

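Call:
{"api": "servo_tool", "payload": {
  "steps": [
    [0,[2.6,-3,20],[0,0,0]],
    [0,[0,0,20],[0,0,0]],
    [0,[0,0,20],[0,0,0]],
    [0,[0,0,20],[0,0,0]],
    [0,[0,0,20],[0,0,0]],
    [0,[0,0,25],[0,0,0]],
    [0,[0,0,25],[0,0,0]],
    [0,[0,0,25],[0,0,0]],
    [0,[0,0,18],[0,0,0]],
    [0,[0,0,10],[0,0,0]]
  ]
}}

```text
time_s: 9.0
ee_pos: [477.3, -402.1, 91.1]
ee_rot: [-179.9, 0.1, 1.5]
force: [-0.5, -0.4, 0.4]
gripper_width: 91.1
gripper_force: 0.0
```

Call:
{"api": "servo_tool", "payload": {
  "squeeze": 45,
  "steps": [
    [255,[0,0,0],[0,0,0]],
    [255,[0,0,0],[0,0,0]],
    [255,[0,0,0],[0,0,0]],
    [255,[0,0,0],[0,0,0]],
    [255,[0,0,0],[0,0,0]],
    [255,[0,0,0],[0,0,0]],
    [255,[0,0,0],[0,0,0]],
    [255,[0,0,0],[0,0,0]],
    [255,[0,0,0],[0,0,0]],
    [255,[0,0,0],[0,0,0]]
  ]
}}

```text
time_s: 10.0
ee_pos: [478.0, -402.7, 92.9]
ee_rot: [180.0, -0.0, 1.4]
force: [0.1, -0.1, -0.2]
gripper_width: 17.7
gripper_force: 45.0
```

```bash
python3 - <<'E'
from h import *
f=grab('side'); W=cloud(f); F=foc(f)
def ray(c,r,z):
    d=f['C'][:3,:3]@np.array([(c-f['cx'])/F,-(r-f['cy'])/F,-1]); o=f['C'][:3,3]; return o+d*(z-o[2])/d[2]
print('ring by ray',ray(374.7,180,288))
m=(W[...,2]>270)&(W[...,2]<305)&(W[...,0]>655)&(W[...,0]<703)&(W[...,1]>-245)&(W[...,1]<125)
# relative to the hatch plane x=708-.0565y
d=W[...,0]-(708-.0565*W[...,1])
m=(d<-4)&(d>-60)&(W[...,2]>270)&(W[...,2]<310)&(W[...,1]>-245)&(W[...,1]<120)
r,c=np.where(m)
for i,j in zip(r,c): print(j,i,W[i,j].round(0),d[i,j].round(1),f['color'][i,j])
g=grab('scene'); V=cloud(g); s=V.reshape(-1,3); dd=s[:,0]-(708-.0565*s[:,1])
k=(dd<-4)&(dd>-60)&(s[:,2]>270)&(s[:,2]<310)&(s[:,1]>-245)&(s[:,1]<120); print(len(s[k])); print(s[k].round(0)[:40])
k=(abs(dd-5)<14)&(s[:,2]>280)&(s[:,2]<300); q=s[k]; print('hatch y range',np.percentile(q[:,1],[1,99]), np.median(q[:,2]))
cv2.imwrite('pics/side_eye.png',cv2.resize(f['color'][150:215,350:420,::-1],None,fx=8,fy=8,interpolation=cv2.INTER_NEAREST))
E
```

```text
ring by ray [694.40784146 -61.98307157 288.        ]
370 177 [686. -36. 288.] -24.2 [115 119 116]
371 177 [689. -39. 289.] -21.5 [107 112 109]
372 177 [693. -37. 287.] -17.0 [100 106 105]
373 177 [695. -41. 289.] -15.1 [ 97 101  99]
374 177 [700. -38. 287.] -10.0 [94 98 96]
375 177 [703. -40. 287.] -6.8 [94 98 96]
369 178 [681. -39. 286.] -29.0 [113 116 113]
370 178 [683. -45. 289.] -27.9 [95 99 98]
371 178 [687. -45. 288.] -23.9 [87 90 88]
372 178 [693. -37. 283.] -17.0 [ 98 101  96]
373 178 [694. -45. 287.] -16.4 [101 102  98]
374 178 [699. -42. 285.] -11.3 [104 105 101]
375 178 [705. -36. 281.] -5.0 [105 106 102]
368 179 [673. -51. 289.] -37.6 [114 117 114]
369 179 [678. -49. 288.] -33.1 [108 112 110]
370 179 [682. -47. 286.] -28.6 [92 96 93]
368 180 [672. -53. 287.] -38.5 [106 108 106]
369 180 [674. -59. 290.] -37.3 [112 117 115]
368 181 [672. -56. 284.] -39.3 [109 110 106]
369 181 [674. -61. 286.] -37.7 [102 104 103]
370 181 [676. -64. 288.] -35.3 [111 116 113]
369 182 [671. -69. 287.] -41.1 [106 108 104]
370 182 [674. -69. 287.] -37.5 [97 99 98]
371 182 [678. -70. 286.] -33.9 [
[... 930 characters left out ...]
 289.]
 [681. -64. 289.]
 [680. -61. 290.]
 [679. -58. 291.]
 [679. -54. 292.]
 [677. -53. 291.]
 [697. -77. 290.]
 [696. -74. 290.]
 [694. -72. 290.]
 [689. -73. 287.]
 [690. -67. 290.]
 [686. -67. 288.]
 [685. -64. 288.]
 [682. -64. 286.]
 [679. -63. 285.]
 [681. -56. 289.]
 [680. -53. 289.]
 [679. -51. 289.]
 [676. -45. 290.]
 [705. -73. 292.]
 [702. -72. 291.]
 [697. -73. 288.]
 [694. -72. 287.]
 [687. -75. 282.]
 [688. -70. 284.]
 [683. -51. 288.]
 [678. -52. 285.]
 [683. -43. 290.]
 [680. -42. 289.]
 [708. -71. 291.]
 [703. -72. 287.]
 [699. -71. 286.]
 [685. -42. 289.]
 [686. -37. 290.]
 [707. -72. 286.]
 [691. -36. 290.]]
hatch y range [-614.96171656  136.9630983 ] 287.84729843245333
```

View pics/side_eye.png

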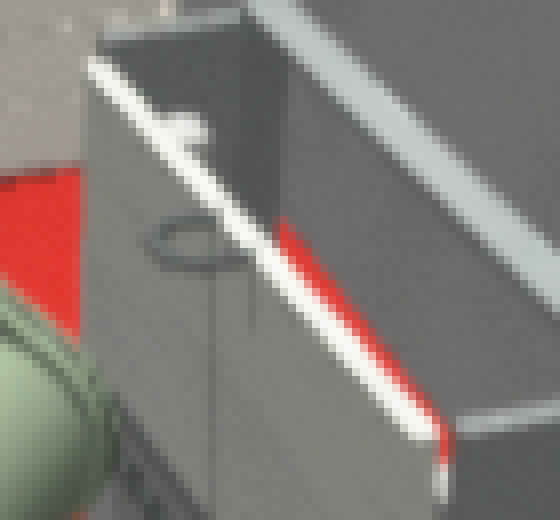

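Call:
{"api": "servo_tool", "payload": {
  "steps": [
    [255,[0,0,-15],[0,0,0]],
    [255,[0,0,-20],[0,0,0]],
    [255,[0,0,-28],[0,0,0]],
    [255,[0,0,-30],[0,0,0]],
    [255,[0,0,-30],[0,0,0]],
    [255,[0,0,-30],[0,0,0]],
    [255,[0,0,-30],[0,0,0]],
    [255,[0,0,-30],[0,0,0]],
    [255,[0,0,-30],[0,0,0]],
    [255,[0,0,-30],[0,0,-0.031]]
  ]
}}

```text
time_s: 11.1
ee_pos: [477.7, -402.4, 366.7]
ee_rot: [-180.0, 0.0, 3.2]
force: [-0.3, -0.1, -1.7]
gripper_width: 17.7
gripper_force: 45.0
```

Call:
{"api": "servo_tool", "payload": {
  "steps": [
    [255,[5,-17,0],[0,0,0]],
    [255,[9,-30,0],[0,0,0]],
    [255,[12,-38,0],[0,0,0]],
    [255,[12,-38,0],[0,0,0]],
    [255,[12,-38,0],[0,0,0]],
    [255,[12,-38,0],[0,0,0]],
    [255,[12,-38,0],[0,0,0]],
    [255,[12,-38,0],[0,0,0]],
    [255,[12,-34,0],[0,0,0]],
    [255,[7,-20,0],[0,0,0]]
  ]
}}

```text
time_s: 12.1
ee_pos: [563.9, -64.8, 364.3]
ee_rot: [-179.9, 0.2, 3.3]
force: [0.3, -0.9, -2.1]
gripper_width: 17.8
gripper_force: 45.0
```

```bash
python3 - <<'E'
from h import *
f=grab('wrist'); 
f=grab('wrist'); s=state(); print(s['ee_pos'],s['ee_rot'],s['gripper_width'])
W=cloud(f); r,c=np.mgrid[:400,:640]
p=proj(f,np.array([[695,-60.5,288],[695,-67.7,318]])); print(p)
# pole rod points
q=W.reshape(-1,3); q=q[~np.isnan(q[:,0])]
t=q[(q[:,2]>345)&(q[:,0]>620)]
for x in range(620,710,10):
    u=t[(t[:,0]>x)&(t[:,0]<x+10)]
    if len(u): print(x,len(u),np.percentile(u[:,1],[3,50,97]).round(1),np.percentile(u[:,2],[5,50,95]).round(1))
t=q[(q[:,2]>278)&(q[:,2]<300)&(q[:,0]>640)&(q[:,0]<735)&(abs(q[:,1]+60)<60)]
d=t[:,0]-(708-.0565*t[:,1])
for a in range(-50,20,5):
    u=t[(d>a)&(d<a+5)]
    if len(u): print('d',a,len(u),np.percentile(u[:,1],[3,25,50,75,97]).round(1),np.median(u[:,2]).round(1))
c0,r0=p[0].astype(int)
cv2.imwrite('pics/w3.png',cv2.resize(f['color'][:250,170:470,::-1],None,fx=2.4,fy=2.4))
E
```

```text
[564.14605183 -64.87583037 364.18638391] [-1.79879510e+02  1.59943388e-01  3.43404129e+00] 17.448252702876143
[[327.84845358  -1.04929029]
 [344.37736887 -19.39291238]]
620 906 [-66.  -58.1 -50.4] [363.9 369.1 370.8]
630 625 [-61.9 -57.4 -52.8] [362.8 365.3 366.8]
640 672 [-61.6 -57.  -52.3] [362.4 365.2 366.6]
650 695 [-61.  -56.4 -51.8] [362.6 365.3 366.7]
660 730 [-60.3 -55.7 -51.1] [362.6 365.2 366.7]
670 207 [-59.9 -55.5 -50.4] [362.2 365.1 366.5]
d -40 137 [-69.8 -67.1 -64.7 -62.4 -45.1] 290.1
d -35 269 [-73.  -69.2 -65.  -45.  -40.9] 290.6
d -30 304 [-76.8 -72.8 -46.5 -40.9 -36.7] 290.5
d -25 265 [-79.2 -76.  -70.8 -37.3 -34.2] 290.7
d -20 120 [-79.3 -75.9 -73.1 -36.9 -33.6] 290.5
```

View pics/w3.png

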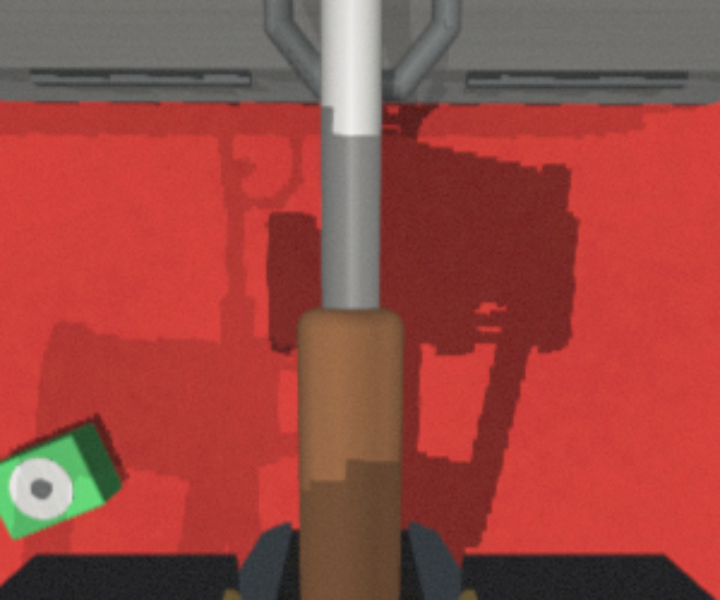

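Call:
{"api": "servo_tool", "payload": {
  "steps": [
    [255,[0,2.7,0],[0,0,0]],
    [255,[0,0,0],[0,0,0]],
    [255,[0,0,8],[0,0,0]],
    [255,[0,0,8],[0,0,0]],
    [255,[0,0,8],[0,0,0]],
    [255,[0,0,8],[0,0,0]],
    [255,[0,0,8],[0,0,0]],
    [255,[0,0,8],[0,0,0]],
    [255,[0,0,5],[0,0,0]],
    [255,[0,0,0],[0,0,0]]
  ]
}}

```text
time_s: 13.2
ee_pos: [564.2, -70.9, 312.0]
ee_rot: [-180.0, 0.1, 3.2]
force: [-0.3, -0.3, -1.8]
gripper_width: 17.4
gripper_force: 45.0
```

```bash
python3 - <<'E'
from h import *
f=grab('side'); s=state(); print(s['ee_pos'],s['ee_rot'],s['force'],s['gripper_width'])
cv2.imwrite('pics/s4.png',cv2.resize(f['color'][130:230,310:430,::-1],None,fx=5,fy=5,interpolation=cv2.INTER_CUBIC))
E
```

```text
[564.53307644 -70.96303394 312.62528534] [-1.79990111e+02  2.56650335e-02  3.20329156e+00] [ 0.32163479 -0.71401083 -1.21330816] 17.662523430948937
```

View pics/s4.png

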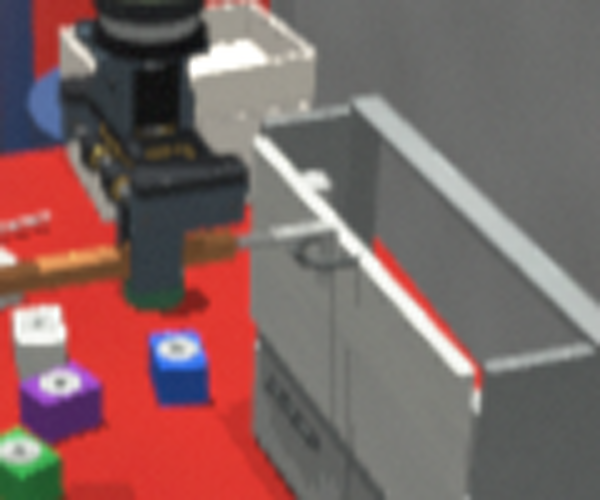

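Call:
{"api": "servo_tool", "payload": {
  "steps": [
    [255,[-6,0,0],[0,0,0]],
    [255,[-6,0,0],[0,0,0]],
    [255,[-8,0,1.6],[0,0,0]],
    [255,[-8,0,1.7],[0,0,0]],
    [255,[-8,0,2.4],[0,0,0]],
    [255,[-7.5,0,2.4],[0,0,0]],
    [255,[-7.5,0,3.2],[0,0,0]],
    [255,[-7.5,0,3.2],[0,0,0]],
    [255,[-7,0,3.8],[0,0,0]],
    [255,[-7,0,3.9],[0,0,0]]
  ]
}}

```text
time_s: 14.25
ee_pos: [491.6, -74.9, 290.4]
ee_rot: [-180.0, -0.0, 3.2]
force: [4.9, 3.3, -4.5]
gripper_width: 17.8
gripper_force: 45.0
```

```bash
python3 - <<'E'
from h import *
f=grab('side'); s=state(); print(s['ee_pos'],s['ee_rot'],s['force'],s['gripper_width'])
W=cloud(f)
m=outline_of(f,'hatch')
for d in m[:1]:
    P=W[d['pixels']]; P=P[~np.isnan(P[:,0])]; P=P[(P[:,2]>135)&(P[:,1]<-70)&(P[:,1]>-235)]; A=np.c_[P[:,1],P[:,2],np.ones(len(P))]
    for _ in range(4):
        a=np.linalg.lstsq(A,P[:,0],rcond=None)[0]; r=abs(P[:,0]-A@a); k=r<max(4,np.median(r)*2); P=P[k];A=A[k]
    print(a,len(P),'angle',-np.arctan(a[1]))
E
```

```text
[489.88219822 -75.21611493 289.82733758] [1.79995291e+02 1.72654086e-01 3.17811228e+00] [-1.97208595  0.07646453 -2.74853877] 17.96625885845055
[-7.76170331e-02 -4.32376473e-01  7.56379921e+02] 208 angle 0.40810195882921596
```

Call:
{"api": "servo_tool", "payload": {
  "steps": [
    [255,[-6.6,0,4.5],[0,0,0]],
    [255,[-6.6,0,4.6],[0,0,0]],
    [255,[-6,0,5.2],[0,0,0]],
    [255,[-6,0,5.2],[0,0,0]],
    [255,[-6,0,5.6],[0,0,0]],
    [255,[0,0,-10],[0,0,0]],
    [255,[0,0,-20],[0,0,0]],
    [255,[0,0,-30],[0,0,0]],
    [255,[0,0,-30],[0,0,0]],
    [255,[0,0,-30],[0,0,0]]
  ]
}}

```text
time_s: 15.35
ee_pos: [461.0, -77.0, 387.9]
ee_rot: [180.0, -0.1, 3.2]
force: [0.7, -1.0, -2.0]
gripper_width: 18.2
gripper_force: 45.0
```

```bash
python3 - <<'E'
from h import *
f=grab('side'); s=state(); print(s['ee_pos'],s['ee_rot'],s['force'],s['gripper_width'])
cv2.imwrite('pics/s5.png',cv2.resize(f['color'][110:260,290:440,::-1],None,fx=4,fy=4,interpolation=cv2.INTER_CUBIC))
E
```

```text
[462.88104011 -77.33742879 393.06754095] [179.82306568  -0.6438739    3.18131516] [ 2.89465512 -0.09485336  3.27047832] 17.483670135082647
```

View pics/s5.png

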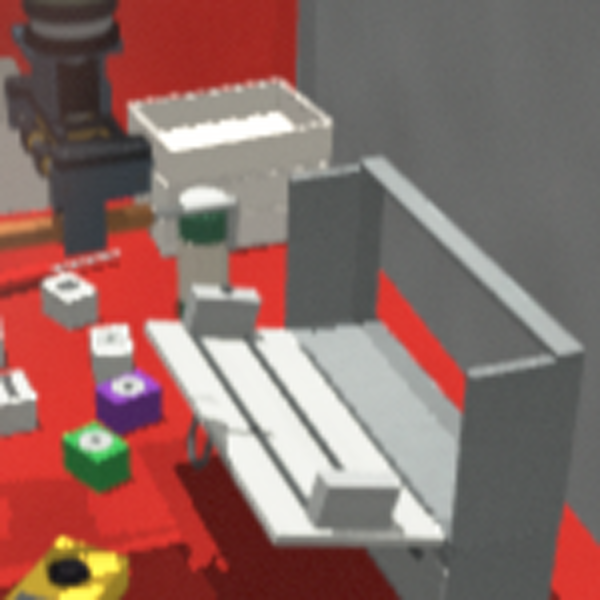

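Call:
{"api": "servo_tool", "payload": {
  "steps": [
    [255,[0,15,5],[0,0,0]],
    [255,[0,30,8],[0,0,0]],
    [255,[0,40,10],[0,0,0]],
    [255,[0,40,10],[0,0,0]],
    [255,[0,40,10],[0,0,0]],
    [255,[0,40,10],[0,0,0]],
    [255,[0,40,10],[0,0,0]],
    [255,[-1,40,10],[0,0,0]],
    [255,[-1,26,10],[0,0,0]],
    [255,[-1,15,10],[0,0,0]]
  ]
}}

```text
time_s: 16.4
ee_pos: [476.0, -404.9, 292.0]
ee_rot: [180.0, 0.0, 3.1]
force: [0.6, 1.2, -0.7]
gripper_width: 18.0
gripper_force: 45.0
```

Call:
{"api": "servo_tool", "payload": {
  "steps": [
    [255,[0,0,10],[0,0,0.037]],
    [255,[0,0,20],[0,0,0]],
    [255,[0,0,20],[0,0,0]],
    [255,[0,0,20],[0,0,0]],
    [255,[0,0,20],[0,0,0]],
    [255,[0,0,10],[0,0,0]],
    [255,[0,0,0],[0,0,0]],
    [255,[0,0,0],[0,0,0]],
    [255,[0,0,0],[0,0,0]],
    [255,[0,0,0],[0,0,0]]
  ]
}}

```text
time_s: 17.4
ee_pos: [476.7, -402.8, 193.8]
ee_rot: [179.9, -0.1, 1.1]
force: [-0.2, -0.2, -1.1]
gripper_width: 17.8
gripper_force: 45.0
```

```bash
python3 - <<'E'
from h import *
s=state(); print(s['ee_pos'],s['ee_rot'],s['force'],s['gripper_width'])
z0=s['ee_pos'][2]
f=grab('side'); g=grab('wrist')
for n,fr in (('side',f),('wrist',g)):
    q=cloud(fr).reshape(-1,3); q=q[~np.isnan(q[:,0])]
    t=q[(abs(q[:,2]-z0)<25)&(abs(q[:,1]+402)<22)]
    for x in range(335,640,20):
        u=t[(t[:,0]>x)&(t[:,0]<x+20)]
        if len(u): print(n,x,len(u),np.percentile(u[:,1],[3,50,97]).round(1),np.percentile(u[:,2],[5,50,95]).round(1))
    t=q[(abs(q[:,1]+402)<22)&(q[:,2]>z0-60)&(q[:,2]<z0+20)]; print(n,np.percentile(t[:,0],[.5,99.5]))
E
```

```text
[ 476.65369501 -402.78163273  193.78740705] [ 1.79922418e+02 -9.36187720e-02  1.07806868e+00] [-0.23283015 -0.23005724 -1.10183783] 17.762770227553148
side 335 28 [-417.3 -412.3 -399.3] [184.6 195.  199. ]
side 355 58 [-416.4 -412.4 -400.2] [183.3 195.5 199.3]
side 375 57 [-416.1 -411.7 -397.4] [184.1 195.2 199. ]
side 395 57 [-416.2 -412.  -398.9] [183.3 195.8 199.3]
side 415 58 [-415.  -410.2 -399. ] [182.6 196.  199.9]
side 435 53 [-414.4 -410.7 -397.2] [182.6 195.5 200. ]
side 455 34 [-423.7 -420.4 -388.5] [170.1 184.3 202.4]
side 475 26 [-423.8 -421.7 -419.2] [172.8 183.1 189.6]
side 535 14 [-407.9 -405.1 -401.3] [187.4 191.  194.8]
side 555 23 [-409.2 -404.7 -399.3] [187.7 192.7 195.4]
side 575 23 [-408.2 -404.9 -399.8] [187.2 192.6 195.5]
side 595 32 [-408.9 -404.8 -398.5] [170.6 186.5 194.6]
side [ 347.40181574 1357.381101  ]
wrist 435 315 [-410.6 -401.9 -393.3] [197.3 199.5 200.6]
wrist 455 1071 [-410.9 -402.2 -393. ] [198.  199.7 214.1]
wrist 475 2766 [-418.6 -401.4 -384.3] [180.3 199.6 215.8]
wrist 495 1958 [-409.6 -401.3 -393.1] [197.8 199.5 200.6]
wrist 515 2181 [-409.3 -401.  -392.6] [197.9 199.5 200.7]
wrist 535 1386 [-406.5 -400.6 -395. ] [192.5 195.3 199.4]
wrist 555 1377 [-405.  -400.4 -395.7] [192.3 194.9 196.4]
wrist 575 722 [-404.7 -400.1 -395.5] [192.2 195.  196.4]
wrist [451.75831744 584.05774505]
```

Call:
{"api": "servo_tool", "payload": {
  "steps": [
    [255,[0.3,0.6,10],[0,0,0]],
    [255,[0,0,15],[0,0,0]],
    [255,[0,0,15],[0,0,0]],
    [255,[0,0,15],[0,0,0]],
    [255,[0,0,15],[0,0,0]],
    [255,[0,0,12],[0,0,0]],
    [255,[0,0,9],[0,0,0]],
    [255,[0,0,6],[0,0,0]],
    [255,[0,0,3],[0,0,0]],
    [255,[0,0,0],[0,0,0]]
  ]
}}

```text
time_s: 18.5
ee_pos: [476.8, -403.3, 93.1]
ee_rot: [180.0, -0.0, 1.1]
force: [0.6, 0.2, -1.0]
gripper_width: 17.9
gripper_force: 45.0
```

Call:
{"api": "servo_tool", "payload": {
  "steps": [
    [255,[0,0,0],[0,0,0]],
    [0,[0,0,0],[0,0,0]],
    [0,[0,0,0],[0,0,0]],
    [0,[0,0,0],[0,0,0]],
    [0,[0,0,0],[0,0,0]],
    [0,[0,0,0],[0,0,0]],
    [0,[0,0,-5],[0,0,0]],
    [0,[0,0,-15],[0,0,0]],
    [0,[0,0,-20],[0,0,0]],
    [0,[0,0,-30],[0,0,0]]
  ]
}}

```text
time_s: 19.5
ee_pos: [475.8, -402.4, 162.2]
ee_rot: [-179.9, 0.1, 1.1]
force: [1.0, -0.7, -0.2]
gripper_width: 87.0
gripper_force: 0.0
```

Call:
{"api": "servo_tool", "payload": {
  "steps": [
    [0,[0,0,-35],[0,0,0]],
    [0,[0,0,-35],[0,0,0]],
    [0,[0,0,-35],[0,0,0]],
    [0,[0,0,-35],[0,0,0]],
    [0,[0,0,-20],[0,0,0]],
    [0,[0,0,-10],[0,0,0]],
    [0,[0,0,0],[0,0,0]],
    [0,[0,0,0],[0,0,0]],
    [0,[0,0,0],[0,0,0]],
    [0,[0,0,0],[0,0,0]]
  ]
}}

```text
time_s: 20.5
ee_pos: [476.2, -402.8, 331.1]
ee_rot: [-179.9, 0.1, 1.1]
force: [0.3, 0.3, 0.5]
gripper_width: 91.2
gripper_force: 0.0
```

```bash
cat > blocks.py <<'E'
from h import *
def find(names=('scene','side')):
    for n in names:
        f=grab(n); W=cloud(f)
        for d in outline_of(f,'block0'):
            m=d['pixels']; col=f['color'][m].mean(0)
            if d['confidence']<.25 or col.max()-col.min()>35: continue
            t=m&(W[...,2]>38)&(W[...,2]<47)   # bench level tops
            if t.sum()<15: print(n,'few',t.sum(),np.nanmedian(W[m],0).round(0)); continue
            x=W[t][:,:2].astype(np.float32); (c,wh,a)=cv2.minAreaRect(x)
            if wh[0]>wh[1]: a-=90   # a: direction of SHORT side
            print(n,round(d['confidence'],2),t.sum(),np.median(x,0).round(0),'rect',np.round(c,1),np.round(wh,1),'short-dir',round((a+90)%180-90,1))
E
python3 - <<'E'
from blocks import *
s=state(); print(s['time_s'],s['ee_pos'],s['force'])
find()
f=grab('wrist'); q=cloud(f).reshape(-1,3); q=q[~np.isnan(q[:,0])]
t=q[(q[:,2]>93)&(q[:,2]<104)&(abs(q[:,1]+402)<25)]
for x in range(335,640,30):
    u=t[(t[:,0]>x)&(t[:,0]<x+30)]
    if len(u): print('wrist pole',x,len(u),np.percentile(u[:,1],[3,50,97]).round(1),np.median(u[:,2]).round(1))
# bed
f=grab('side'); q=cloud(f).reshape(-1,3); q=q[~np.isnan(q[:,0])]
t=q[(q[:,2]>165)&(q[:,2]<185)&(q[:,0]>560)&(q[:,0]<705)]; 
for lo,hi in((-300,-100),(0,200)):
    u=t[(t[:,1]>lo)&(t[:,1]<hi)]; print('jaw',len(u),cv2.minAreaRect(u[u[:,2]>172][:,:2].astype(np.float32)),np.median(u[u[:,2]>172],0))
E
```

```text
20.5 [ 476.22011429 -402.80027904  331.14555288] [0.27881584 0.30752565 0.51293772]
scene 0.92 162 [439. 242.] rect [437.5 241.6] [48.4 60. ] short-dir 5.2
scene 0.81 187 [565. 308.] rect [566.1 310.8] [58.3 44.4] short-dir -8.4
scene 0.77 250 [547. 449.] rect [545.  448.4] [46.8 59.2] short-dir 21.4
scene 0.73 185 [430. 380.] rect [428.6 379.3] [59.  46.5] short-dir -3.7
side 0.74 51 [434. 227.] rect [432.3 234.4] [42.4 62.6] short-dir 3.6
side 0.56 41 [540. 441.] rect [540. 439.] [41.5 55. ] short-dir 25.8
wrist pole 365 177 [-412.1 -404.  -394.8] 98.8
wrist pole 395 424 [-411.9 -402.7 -391.9] 98.8
wrist pole 425 495 [-422.1 -402.9 -384.4] 98.7
wrist pole 455 458 [-411.4 -402.6 -393.8] 98.6
wrist pole 485 473 [-410.7 -402.1 -393.5] 98.7
wrist pole 515 505 [-420.3 -401.5 -383.7] 98.5
wrist pole 545 210 [-405.  -401.  -396.9] 94.4
wrist pole 575 231 [-404.5 -400.5 -396.3] 94.3
wrist pole 605 44 [-403.2 -400.2 -397.1] 94.4
jaw 128 ((641.9937744140625, -231.9175567626953), (69.34600830078125, 25.892860412597656), 4.6271586418151855) [ 640.08499634 -232.05374168  173.4123472 ]
jaw 0 ((0.0, 0.0), (0.0, 0.0), 0.0) [nan nan nan]
  return _methods._mean(a, axis=axis, dtype=dtype,
  ret = um.true_divide(
```

Call:
{"api": "servo_tool", "payload": {
  "steps": [
    [0,[8,-15,-10],[0,0,0]],
    [0,[14,-28,-10],[0,0,0]],
    [0,[16,-33,-10],[0,0,0]],
    [0,[16,-33,-10],[0,0,0]],
    [0,[16,-33,-10],[0,0,0]],
    [0,[16,-33,-10],[0,0,0]],
    [0,[16,-33,-10],[0,0,0]],
    [0,[16,-33,-10],[0,0,0]],
    [0,[16,-30,-10],[0,0,0]],
    [0,[14,-20,-10],[0,0,0]]
  ]
}}

```text
time_s: 21.8
ee_pos: [619.5, -105.7, 434.3]
ee_rot: [-179.9, -0.1, 1.2]
force: [-0.0, -1.1, 0.5]
gripper_width: 91.3
gripper_force: 0.0
```

Call:
{"api": "servo_tool", "payload": {
  "steps": [
    [0,[0,0,0],[0,0,-0.148]],
    [0,[0,0,0],[0,0,-0.148]],
    [0,[0,0,0],[0,0,-0.148]],
    [0,[0,0,0],[0,0,-0.148]],
    [0,[0,0,0],[0,0,-0.148]],
    [0,[0,0,0],[0,0,-0.148]],
    [0,[0,0,0],[0,0,-0.148]],
    [0,[0,0,0],[0,0,-0.148]],
    [0,[0,0,0],[0,0,-0.148]],
    [0,[0,0,0],[0,0,-0.148]]
  ]
}}

```text
time_s: 22.8
ee_pos: [619.0, -107.9, 433.7]
ee_rot: [179.9, -0.0, 86.3]
force: [0.2, -0.5, 0.2]
gripper_width: 91.3
gripper_force: 0.0
```

Call:
{"api": "servo_tool", "payload": {
  "steps": [
    [0,[0,0,0],[0,0,-0.127]],
    [0,[0,0,0],[0,0,0]],
    [0,[0,0,0],[0,0,0]],
    [0,[0,0,0],[0,0,0]],
    [0,[0,0,0],[0,0,0]],
    [0,[0,0,0],[0,0,0]],
    [0,[0,0,0],[0,0,0]],
    [0,[0,0,0],[0,0,0]],
    [0,[0,0,0],[0,0,0]],
    [0,[0,0,0],[0,0,0]]
  ]
}}

```text
time_s: 23.8
ee_pos: [619.0, -109.4, 432.6]
ee_rot: [-180.0, -0.0, 93.1]
force: [-0.2, 0.2, -0.7]
gripper_width: 91.5
gripper_force: 0.0
```

```bash
python3 - <<'E'
from h import *
s=state(); print(s['ee_pos'],s['ee_rot'],s['qpos'].round(0))
f=grab('wrist'); save(f,'w6.png'); W=cloud(f); q=W.reshape(-1,3); q=q[~np.isnan(q[:,0])]
t=q[(q[:,2]>170)&(q[:,2]<180)&(q[:,0]>560)&(q[:,0]<705)]
if len(t): print('jaw',len(t),cv2.minAreaRect(t[:,:2].astype(np.float32)),np.percentile(t[:,1],[1,50,99]),np.median(t[:,2]))
# rails: cross-sections
for y in range(-140,80,25):
    u=q[(abs(q[:,1]-y)<3)&(q[:,0]>560)&(q[:,0]<730)&(q[:,2]>120)&(q[:,2]<150)]
    if len(u)<30: continue
    hi=u[u[:,2]>np.median(u[:,2])+3]
    h,e=np.histogram(u[:,0],np.arange(560,730,4)); 
    z=[np.median(u[(u[:,0]>=a)&(u[:,0]<a+3),2]).round(0) if ((u[:,0]>=a)&(u[:,0]<a+3)).any() else 0 for a in range(580,700,3)]
    print(y,np.array(z).astype(int))
E
```

```text
[ 619.02279577 -109.35354306  432.60372297] [-1.79997991e+02 -6.39377176e-03  9.31439580e+01] [-11.  21.  58.   0. 101. -14.]
jaw 1 ((633.09814453125, -213.5488739013672), (0.0, 0.0), 0.0) [-213.54888033 -213.54888033 -213.54888033] 170.34211021130363
-140 [130 130 129 131 130 130 130 130 130 136 135 130 129 130 129 130 129 130
 130 130 130 130 130 130 130 130 130 130 134 136 133 129 130 130 130 130
 130 130 130 130]
-115 [130 130 130 130 130 130 130 130 131 137 135 130 130 130 129 130 130 130
 131 130 130 130 130 130 130 130 130 130 135 136 131 129 130 130 129 129
 130 129 129 129]
-90 [130 130 130 130 130 129 129 130 135 136 131 130 129 130 130 130 129 130
 130 130 130 130 130 130 130 130 130 136 136 133 130 130 130 130 130 130
 129 130 130 130]
-65 [130 129 130 130 130 130 130 130 136 136 130 130 130 130 130 130 129 130
 129 130 130 130 130 130 130 130 130 135 136 131 130 130 130 130 130 130
 129 130 130 130]
-40 [130 130 130 129 130 130 130 133 136 134 130 130 130 130 130 130 130 130
 130 130 130 130 129 130 130 130 131 136 135 130 130 130 130 130 129 130
 130 130 130 130]
-15 [130 130 130 130 130 130 130 136 136 130 130 129 130 130 130 130 130 130
 130 130 130 129 130 130 130 130 135 136 133 130 130 130 130 130 131 130
 129 130 130 130]
10 [130 130 130 129 130 130 135 136 135 130 130 129 130 130 130 130 130 130
 130 130 130 130 129 130 130 130 136 135 130 130 130 130 130 130 129 130
 129 130 130 130]
35 [130 130 130 130 130 130 136 135 130 130 130 130 130 130 130 130 130 130
 130 129 130 130 130 130 130 135 136 131 130 130 130 130 130 130 130 130
 130 130 130 129]
60 [130 130 131 130 130 131 136 131 130 130 130 130 130 130 130 130 130 130
 129 130 130 130 130 130 131 135 136 130 130 129 130 129 130 130 130 130
 130 130 130 130]
```

View pics/w6.png

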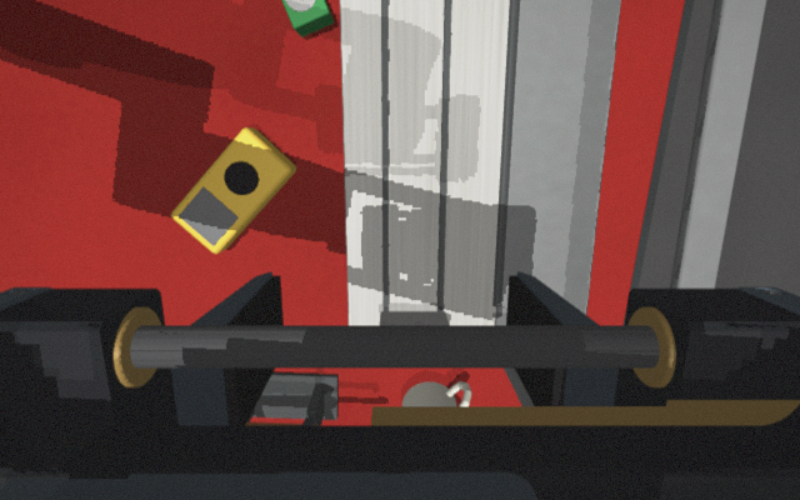

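Call:
{"api": "servo_tool", "payload": {
  "steps": [
    [0,[15,-7,10],[0,0,0]],
    [0,[30,-13.5,20],[0,0,0]],
    [0,[32,-14.5,21],[0,0,0]],
    [0,[32,-14.5,21],[0,0,0]],
    [0,[32,-14.5,21],[0,0,0]],
    [0,[32,-14.5,21],[0,0,0]],
    [0,[32,-14.5,21],[0,0,0]],
    [0,[32,-14.5,21],[0,0,0]],
    [0,[32,-14.5,21],[0,0,0]],
    [0,[31,-13.5,20],[0,0,0]]
  ]
}}

```text
time_s: 24.85
ee_pos: [466.3, 183.9, 235.0]
ee_rot: [180.0, -0.0, 93.1]
force: [0.2, 0.1, 0.5]
gripper_width: 91.5
gripper_force: 0.0
```

Call:
{"api": "servo_tool", "payload": {
  "steps": [
    [0,[31,-13.5,20],[0,0,0]],
    [0,[18,-8,15],[0,0,0]],
    [0,[11,-5,10],[0,0,-0.024]],
    [0,[0,0,0],[0,0,0]],
    [0,[0,0,0],[0,0,0]],
    [0,[0,0,0],[0,0,0]],
    [0,[0,0,0],[0,0,0]],
    [0,[0,0,0],[0,0,0]],
    [0,[0,0,0],[0,0,0]],
    [0,[0,0,0],[0,0,0]]
  ]
}}

```text
time_s: 25.85
ee_pos: [437.6, 241.0, 190.8]
ee_rot: [180.0, -0.0, 94.5]
force: [0.0, -1.1, 0.0]
gripper_width: 91.5
gripper_force: 0.0
```

```bash
python3 - <<'E'
from blocks import *
s=state(); print(s['time_s'],s['ee_pos'],s['ee_rot'])
find(('scene','side','wrist'))
E
```

```text
25.85 [437.61906419 241.0414028  190.7895125 ] [ 1.79985743e+02 -9.82059316e-03  9.45013332e+01]
scene 0.91 186 [431. 379.] rect [429.9 379.3] [58.9 46.9] short-dir -0.4
scene 0.86 247 [548. 449.] rect [545.6 448. ] [47.4 59.4] short-dir 24.2
scene 0.7 181 [567. 309.] rect [566.3 309. ] [54.1 47. ] short-dir -11.9
scene 0.69 145 [506. 116.] rect [505.6 113.9] [49.7 57. ] short-dir 29.8
scene 0.63 158 [441. 242.] rect [437.8 241.7] [47.  60.4] short-dir 2.8
side 0.67 54 [431. 236.] rect [433.8 233.2] [40.8 64. ] short-dir 3.1
side 0.61 45 [421. 373.] rect [423.2 373.3] [64.1 40.5] short-dir -2.4
side 0.44 38 [541. 442.] rect [542.5 435.4] [43.2 59.4] short-dir 23.4
wrist 0.97 4007 [562. 310.] rect [563.2 309.3] [60.  44.2] short-dir -6.8
wrist 0.74 3448 [435. 242.] rect [435.  240.4] [44.1 60.1] short-dir 4.7
```

Call:
{"api": "servo_tool", "payload": {
  "steps": [
    [0,[0,-2.6,10],[0,0,0]],
    [0,[0,0,20],[0,0,0]],
    [0,[0,0,25],[0,0,0]],
    [0,[0,0,25],[0,0,0]],
    [0,[0,0,25],[0,0,0]],
    [0,[0,0,20],[0,0,0]],
    [0,[0,0,16],[0,0,0]],
    [0,[0,0,12],[0,0,0]],
    [0,[0,0,6],[0,0,0]],
    [0,[0,0,0],[0,0,0]]
  ]
}}

```text
time_s: 27.15
ee_pos: [434.5, 240.8, 31.0]
ee_rot: [-179.9, 0.0, 94.5]
force: [0.2, -0.1, 0.6]
gripper_width: 91.2
gripper_force: 0.0
```

Call:
{"api": "servo_tool", "payload": {
  "squeeze": 35,
  "steps": [
    [255,[0,0,0],[0,0,0]],
    [255,[0,0,0],[0,0,0]],
    [255,[0,0,0],[0,0,0]],
    [255,[0,0,0],[0,0,0]],
    [255,[0,0,0],[0,0,0]],
    [255,[0,0,0],[0,0,0]],
    [255,[0,0,0],[0,0,0]],
    [255,[0,0,0],[0,0,0]],
    [255,[0,0,0],[0,0,0]],
    [255,[0,0,0],[0,0,0]]
  ]
}}

```text
time_s: 28.15
ee_pos: [435.2, 241.1, 31.8]
ee_rot: [180.0, -0.0, 94.5]
force: [0.8, -0.1, 2.5]
gripper_width: 43.8
gripper_force: 35.0
```

Call:
{"api": "servo_tool", "payload": {
  "steps": [
    [255,[0,0,-10],[0,0,0]],
    [255,[0,0,-20],[0,0,0]],
    [255,[0,0,-30],[0,0,0]],
    [255,[0,0,-30],[0,0,0]],
    [255,[0,0,-30],[0,0,0]],
    [255,[0,0,-30],[0,0,0]],
    [255,[0,0,-30],[0,0,0]],
    [255,[0,0,-20],[0,0,0]],
    [255,[0,0,-10],[0,0,0]],
    [255,[0,0,0],[0,0,0.023]]
  ]
}}

```text
time_s: 29.15
ee_pos: [434.9, 241.1, 242.6]
ee_rot: [179.9, -0.0, 93.1]
force: [0.2, 1.1, -3.2]
gripper_width: 43.7
gripper_force: 35.0
```

```bash
python3 - <<'E'
from h import *
s=state(); print(s['ee_pos'],s['ee_rot'],s['gripper_width'],s['gripper_force'],s['force'])
rows([640.4,-180,240],93.1)
E
```

```text
[434.93485682 241.10729765 242.57573036] [ 1.79911878e+02 -4.88546370e-02  9.31399038e+01] 43.69224014447512 34.998387694358826 [ 0.16402632  1.10031865 -3.16070293]
turn [ 0.002 -0.001  0.001] then shift [-431.6  182.4    2.6] dist 468.6
```

Call:
{"api": "servo_tool", "payload": {
  "steps": [
    [255,[-20,8.5,0],[0,0,0]],
    [255,[-36,15,0],[0,0,0]],
    [255,[-38,16,0],[0,0,0]],
    [255,[-38,16,0],[0,0,0]],
    [255,[-38,16,0],[0,0,0]],
    [255,[-38,16,0],[0,0,0]],
    [255,[-38,16,0],[0,0,0]],
    [255,[-38,16,0],[0,0,0]],
    [255,[-38,16,0],[0,0,0]],
    [255,[-38,16.5,0],[0,0,0]]
  ]
}}

```text
time_s: 30.15
ee_pos: [606.3, -111.3, 239.3]
ee_rot: [-179.8, -0.1, 93.1]
force: [-0.0, 0.6, -4.0]
gripper_width: 43.8
gripper_force: 35.0
```

Call:
{"api": "servo_tool", "payload": {
  "steps": [
    [255,[-36,15.5,0],[0,0,0]],
    [255,[-22,9,0],[0,0,0]],
    [255,[-13.6,5.9,0],[0,0,0]],
    [255,[0,0,0],[0,0,0]],
    [255,[0,0,10],[0,0,0]],
    [255,[0,0,20],[0,0,0]],
    [255,[0,0,15],[0,0,0]],
    [255,[0,0,10],[0,0,0]],
    [255,[0,0,5],[0,0,0]],
    [255,[0,0,0],[0,0,0]]
  ]
}}

```text
time_s: 31.15
ee_pos: [640.7, -178.8, 181.0]
ee_rot: [-179.9, -0.0, 93.3]
force: [0.1, 0.3, -3.7]
gripper_width: 43.8
gripper_force: 35.0
```

```bash
python3 - <<'E'
from h import *
s=state(); print(s['ee_pos'],s['ee_rot'],s['gripper_width'],s['gripper_force'],s['force'])
f=grab('side'); W=cloud(f); q=W.reshape(-1,3); q=q[~np.isnan(q[:,0])]
u=q[(q[:,2]>171)&(q[:,2]<178)&(q[:,0]>590)&(q[:,0]<690)&(q[:,1]<-190)&(q[:,1]>-300)]; print('anvil top y',np.percentile(u[:,1],[2,50,98]),len(u),cv2.minAreaRect(u[:,:2].astype(np.float32)))
cv2.imwrite('pics/s7.png',cv2.resize(f['color'][130:250,310:450,::-1],None,fx=5,fy=5,interpolation=cv2.INTER_CUBIC))
E
```

```text
[ 640.71805878 -178.80200867  180.99329869] [-1.79927564e+02 -4.16183801e-02  9.32560012e+01] 43.83136063262981 34.999423027038574 [ 0.10387158  0.34635391 -3.73209762]
anvil top y [-242.62269651 -225.42125823 -195.47930906] 115 ((640.8206787109375, -219.02943420410156), (69.90030670166016, 52.3692512512207), 4.356222629547119)
```

View pics/s7.png

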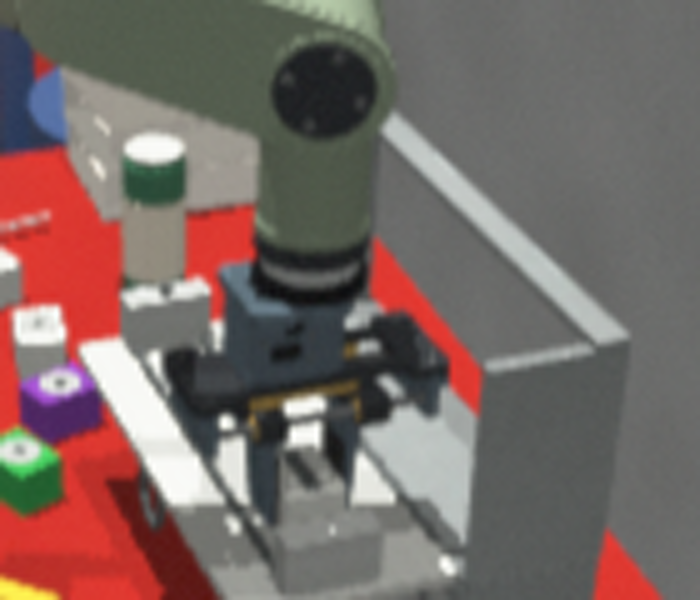

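Call:
{"api": "servo_tool", "payload": {
  "steps": [
    [255,[0,0,6],[0,0,0]],
    [255,[0,0,6],[0,0,0]],
    [255,[0,0,4],[0,0,0]],
    [255,[0,0,2.5],[0,0,0]],
    [255,[0,0,0],[0,0,0]],
    [255,[0,0,0],[0,0,0]],
    [0,[0,0,0],[0,0,0]],
    [0,[0,0,0],[0,0,0]],
    [0,[0,0,0],[0,0,0]],
    [0,[0,0,0],[0,0,0]]
  ]
}}

```text
time_s: 32.2
ee_pos: [641.4, -179.7, 163.7]
ee_rot: [179.9, 0.0, 93.2]
force: [-0.4, -0.2, -0.4]
gripper_width: 73.1
gripper_force: 0.0
```

Call:
{"api": "servo_tool", "payload": {
  "steps": [
    [0,[0,0,0],[0,0,0]],
    [0,[0,0,-8],[0,0,0]],
    [0,[0,0,-15],[0,0,0]],
    [0,[0,0,-25],[0,0,0]],
    [0,[0,0,-30],[0,0,0]],
    [0,[0,0,-30],[0,0,0]],
    [0,[0,0,-20],[0,0,0]],
    [0,[0,0,0],[0,0,0]],
    [0,[0,0,0],[0,0,0]],
    [0,[0,0,0],[0,0,0]]
  ]
}}

```text
time_s: 33.2
ee_pos: [640.5, -179.5, 289.4]
ee_rot: [-179.8, -0.1, 93.2]
force: [0.4, -0.8, 0.6]
gripper_width: 91.3
gripper_force: 0.0
```

```bash
cat >> blocks.py <<'E'
def bed(names=('side','wrist')):
    for n in names:
        f=grab(n); W=cloud(f)
        m=(W[...,2]>167)&(W[...,2]<182)&(W[...,0]>585)&(W[...,0]<700)&(W[...,1]>-250)&(W[...,1]<160)
        k,l,st,_=cv2.connectedComponentsWithStats(m.astype(np.uint8))
        for i in range(1,k):
            if st[i,4]>15:
                x=W[l==i]; c,wh,a=cv2.minAreaRect(x[:,:2].astype(np.float32)); print('bed',n,st[i,4],np.round(c,1),np.round(wh,1),round(a,1),'z',np.median(x[:,2]).round(1))
E
python3 - <<'E'
from blocks import *
s=state(); print(s['time_s'],s['ee_pos'],s['ee_rot'],s['force'])
bed(); find(('scene',))
rows([563.2,309.3,240],83.2)
E
```

```text
33.2 [ 640.49241834 -179.48526174  289.41702698] [-1.79837466e+02 -6.50101911e-02  9.32097309e+01] [ 0.35046224 -0.81953653  0.62844214]
bed side 60 [616.2 104.5] [58.3 32.2] 9.2 z 172.9
bed side 238 [ 639.6 -198.5] [69.6 92.2] 5.4 z 170.9
bed wrist 4263 [ 640.6 -180.3] [44.1 60.1] 3.2 z 171.9
bed wrist 1166 [ 643.8 -217.8] [69.3  9.1] 3.1 z 174.5
scene 0.9 234 [548. 448.] rect [546.  447.4] [45.3 57.3] short-dir 23.1
scene 0.73 196 [567. 308.] rect [565.5 311.7] [60.  49.1] short-dir -4.2
scene few 0 [ 640. -168.  171.]
scene 0.68 177 [432. 380.] rect [430.3 378.8] [46.3 60.7] short-dir 0.3
scene few 0 [675. -61. 130.]
scene few 0 [335. 171.  17.]
scene 0.49 252 [822.  21.] rect [639.2 -54.5] [379.1 395.9] short-dir 2.9
turn [-0.002 -0.001  0.175] then shift [ 476.3 -135.    49.9] dist 497.6
```

Call:
{"api": "servo_tool", "payload": {
  "steps": [
    [0,[20,-2,0],[0,0,0]],
    [0,[40,-4,0],[0,0,0]],
    [0,[42,-4.2,5],[0,0,0]],
    [0,[42,-4.2,5],[0,0,0]],
    [0,[42,-4.2,5],[0,0,0]],
    [0,[42,-4.2,5],[0,0,0]],
    [0,[42,-4.2,5],[0,0,0]],
    [0,[42,-4.2,5],[0,0,0]],
    [0,[42,-4.2,10],[0,0,0]],
    [0,[42,-4.2,15],[0,0,0]]
  ]
}}

```text
time_s: 34.4
ee_pos: [578.4, 216.3, 236.7]
ee_rot: [179.9, -0.1, 93.2]
force: [0.1, 0.6, 0.2]
gripper_width: 91.3
gripper_force: 0.0
```

Call:
{"api": "servo_tool", "payload": {
  "steps": [
    [0,[42,-4.3,15],[0,0,0]],
    [0,[34,-4,15],[0,0,0]],
    [0,[20,-2,14],[0,0,0]],
    [0,[0,0,0],[0,0,0.087]],
    [0,[0,0,0],[0,0,0.087]],
    [0,[0,0,0],[0,0,0]],
    [0,[0,0,0],[0,0,0]],
    [0,[0,0,0],[0,0,0]],
    [0,[0,0,0],[0,0,0]],
    [0,[0,0,0],[0,0,0]]
  ]
}}

```text
time_s: 35.4
ee_pos: [563.9, 308.5, 192.2]
ee_rot: [180.0, -0.0, 83.2]
force: [0.2, -0.1, 0.0]
gripper_width: 91.0
gripper_force: 0.0
```

```bash
python3 - <<'E'
from blocks import *
s=state(); print(s['time_s'],s['ee_pos'],s['ee_rot'])
find(('wrist','side'))
E
```

```text
35.4 [563.87105376 308.53812369 192.24187352] [ 1.79993989e+02 -8.59101768e-03  8.32419133e+01]
wrist 0.75 1817 [557. 203.] rect [558.  200.4] [33.  71.4] short-dir 81.8
wrist 0.63 3372 [564. 311.] rect [563.7 309.8] [59.4 43.9] short-dir -7.2
wrist 0.61 3954 [543. 443.] rect [543.1 446.8] [43.9 59.9] short-dir 22.6
wrist 0.59 3917 [428. 379.] rect [426.7 378.1] [60.  44.5] short-dir -2.9
side 0.65 40 [542. 441.] rect [541.1 435.7] [48.1 62.8] short-dir 21.2
side few 0 [ 631. -180.  169.]
```

Call:
{"api": "servo_tool", "payload": {
  "steps": [
    [0,[1,0,10],[0,0,0]],
    [0,[0,0,20],[0,0,0]],
    [0,[0,0,25],[0,0,0]],
    [0,[0,0,25],[0,0,0]],
    [0,[0,0,25],[0,0,0]],
    [0,[0,0,20],[0,0,0]],
    [0,[0,0,16],[0,0,0]],
    [0,[0,0,12],[0,0,0]],
    [0,[0,0,7],[0,0,0]],
    [0,[0,0,0],[0,0,0]]
  ]
}}

```text
time_s: 36.6
ee_pos: [563.4, 309.5, 31.1]
ee_rot: [-179.9, 0.1, 83.2]
force: [-0.2, 1.0, 0.7]
gripper_width: 91.2
gripper_force: 0.0
```

Call:
{"api": "servo_tool", "payload": {
  "squeeze": 35,
  "steps": [
    [255,[0,0,0],[0,0,0]],
    [255,[0,0,0],[0,0,0]],
    [255,[0,0,0],[0,0,0]],
    [255,[0,0,0],[0,0,0]],
    [255,[0,0,0],[0,0,0]],
    [255,[0,0,0],[0,0,0]],
    [255,[0,0,0],[0,0,0]],
    [255,[0,0,0],[0,0,0]],
    [255,[0,0,0],[0,0,0]],
    [255,[0,0,0],[0,0,0]]
  ]
}}

```text
time_s: 37.6
ee_pos: [564.1, 309.8, 32.3]
ee_rot: [180.0, -0.0, 83.2]
force: [0.0, 0.9, 0.7]
gripper_width: 43.6
gripper_force: 35.0
```

Call:
{"api": "servo_tool", "payload": {
  "steps": [
    [255,[0,0,-10],[0,0,0]],
    [255,[0,0,-20],[0,0,0]],
    [255,[0,0,-30],[0,0,0]],
    [255,[0,0,-30],[0,0,0]],
    [255,[0,0,-30],[0,0,0]],
    [255,[0,0,-30],[0,0,0]],
    [255,[0,0,-30],[0,0,0]],
    [255,[0,0,-20],[0,0,0]],
    [255,[0,0,-10],[0,0,-0.087]],
    [255,[0,0,0],[0,0,-0.087]]
  ]
}}

```text
time_s: 38.6
ee_pos: [564.2, 310.0, 244.6]
ee_rot: [179.8, -0.1, 93.4]
force: [-0.4, 0.0, -1.8]
gripper_width: 43.5
gripper_force: 35.0
```

```bash
python3 - <<'E'
from h import *
s=state(); print(s['ee_pos'],s['ee_rot'],s['gripper_width'],s['gripper_force'],s['force'])
rows([637,-115.3,240],93.2)
E
```

```text
[564.23508649 310.0120728  244.61734414] [ 1.79823987e+02 -9.39828426e-02  9.34112734e+01] 43.4518051973849 34.99976456165314 [-0.35342048  0.016899   -1.79814416]
turn [ 0.003 -0.002  0.004] then shift [-428.7   48.9    4.6] dist 431.5
```

Call:
{"api": "servo_tool", "payload": {
  "steps": [
    [255,[-20,2.3,0],[0,0,0]],
    [255,[-38,4.3,0],[0,0,0]],
    [255,[-39,4.4,0],[0,0,0]],
    [255,[-39,4.4,0],[0,0,0]],
    [255,[-39,4.4,0],[0,0,0]],
    [255,[-39,4.4,0],[0,0,0]],
    [255,[-39,4.4,0],[0,0,0]],
    [255,[-39,4.4,0],[0,0,0]],
    [255,[-39,4.4,0],[0,0,0]],
    [255,[-38,4.4,0],[0,0,0]]
  ]
}}

```text
time_s: 39.6
ee_pos: [625.8, -57.9, 242.2]
ee_rot: [-180.0, -0.0, 93.2]
force: [0.6, 0.2, -1.9]
gripper_width: 44.1
gripper_force: 35.0
```

Call:
{"api": "servo_tool", "payload": {
  "steps": [
    [255,[-30,3.5,0],[0,0,0]],
    [255,[-19.7,2.5,0],[0,0,0]],
    [255,[-10,1.1,0],[0,0,0]],
    [255,[0,0,0],[0,0,0]],
    [255,[0,0,10],[0,0,0]],
    [255,[0,0,20],[0,0,0]],
    [255,[0,0,20],[0,0,0]],
    [255,[0,0,10],[0,0,0]],
    [255,[0,0,5],[0,0,0]],
    [255,[0,0,0],[0,0,0]]
  ]
}}

```text
time_s: 40.6
ee_pos: [636.6, -114.8, 176.6]
ee_rot: [-179.9, -0.0, 93.3]
force: [-0.3, -0.4, -2.0]
gripper_width: 43.8
gripper_force: 35.0
```

Call:
{"api": "servo_tool", "payload": {
  "steps": [
    [255,[0,0,0],[0,0,0]],
    [255,[0,0,0],[0,0,0]],
    [255,[0,0,0],[0,0,0]],
    [255,[0,0,0],[0,0,0]],
    [255,[0,0,0],[0,0,0]],
    [255,[0,0,0],[0,0,0]],
    [255,[0,0,0],[0,0,0]],
    [255,[0,0,0],[0,0,0]],
    [255,[0,0,0],[0,0,0]],
    [255,[0,0,0],[0,0,0]]
  ]
}}

```text
time_s: 41.6
ee_pos: [636.8, -115.5, 177.1]
ee_rot: [180.0, -0.0, 93.2]
force: [-0.9, 0.1, -1.7]
gripper_width: 44.0
gripper_force: 35.0
```

Call:
{"api": "servo_tool", "payload": {
  "steps": [
    [255,[0,0,5],[0,0,0]],
    [255,[0,0,5],[0,0,0]],
    [255,[0,0,3],[0,0,0]],
    [255,[0,0,1],[0,0,0]],
    [255,[0,0,0],[0,0,0]],
    [255,[0,0,0],[0,0,0]],
    [0,[0,0,0],[0,0,0]],
    [0,[0,0,0],[0,0,0]],
    [0,[0,0,0],[0,0,0]],
    [0,[0,0,0],[0,0,0]]
  ]
}}

```text
time_s: 42.6
ee_pos: [636.9, -115.6, 163.5]
ee_rot: [180.0, 0.0, 93.2]
force: [-0.1, -0.1, -0.2]
gripper_width: 73.3
gripper_force: 0.0
```

Call:
{"api": "servo_tool", "payload": {
  "steps": [
    [0,[0,0,0],[0,0,0]],
    [0,[0,0,-8],[0,0,0]],
    [0,[0,0,-15],[0,0,0]],
    [0,[0,0,-25],[0,0,0]],
    [0,[0,0,-30],[0,0,0]],
    [0,[0,0,-30],[0,0,0]],
    [0,[0,0,-20],[0,0,0]],
    [0,[0,0,0],[0,0,0]],
    [0,[0,0,0],[0,0,0]],
    [0,[0,0,0],[0,0,0]]
  ]
}}

```text
time_s: 43.6
ee_pos: [636.0, -115.4, 289.4]
ee_rot: [-179.8, -0.0, 93.2]
force: [-0.5, 0.3, -0.7]
gripper_width: 91.0
gripper_force: 0.0
```

```bash
python3 - <<'E'
from blocks import *
s=state(); print(s['time_s'],s['ee_pos'],s['ee_rot'],s['force'])
bed(); find(('scene',))
rows([543.1,446.8,190])
E
```

```text
43.6 [ 636.02797384 -115.40446168  289.43793494] [-1.79830089e+02 -4.92544531e-02  9.32092749e+01] [-0.479241    0.32343197 -0.73837406]
bed side 54 [615.1 101.9] [51.1 26.9] 10.0 z 172.8
bed side 352 [ 643.5 -165.4] [158.4  70.1] 89.2 z 170.5
bed wrist 4229 [ 636.2 -115.6] [44.  59.8] 3.2 z 172.0
bed wrist 695 [ 639.1 -154.8] [43.5  9.8] 3.3 z 171.6
bed wrist 1156 [ 641.7 -199.6] [43.6 21.1] 2.9 z 172.0
bed wrist 904 [ 643.9 -221.6] [69.7 17.8] 3.5 z 173.8
scene 0.81 182 [429. 380.] rect [429.1 379.7] [46.9 60.3] short-dir 0.8
scene 0.63 235 [547. 449.] rect [545.8 448.2] [43.9 58.7] short-dir 22.4
scene few 0 [ 636. -105.  171.]
scene few 0 [ 641. -175.  171.]
turn [0. 0. 0.] then shift [566.6 -61.5 100.4] dist 578.7
```

Call:
{"api": "servo_tool", "payload": {
  "steps": [
    [0,[20,-2,0],[0,0,0]],
    [0,[40,-4.3,0],[0,0,0]],
    [0,[43,-4.7,0],[0,0,0]],
    [0,[43,-4.7,0],[0,0,0]],
    [0,[43,-4.7,0],[0,0,0]],
    [0,[43,-4.7,5],[0,0,0]],
    [0,[43,-4.7,5],[0,0,0]],
    [0,[43,-4.7,5],[0,0,0]],
    [0,[43,-4.7,5],[0,0,0]],
    [0,[43,-4.7,15],[0,0,0]]
  ]
}}

```text
time_s: 44.8
ee_pos: [569.5, 288.3, 257.2]
ee_rot: [179.9, -0.1, 93.2]
force: [1.1, 0.5, -0.4]
gripper_width: 90.9
gripper_force: 0.0
```

Call:
{"api": "servo_tool", "payload": {
  "steps": [
    [0,[43,-4.7,15],[0,0,0]],
    [0,[43,-4.6,15],[0,0,0]],
    [0,[40,-4.3,15],[0,0,0]],
    [0,[24,-2.6,10],[0,0,0]],
    [0,[12.6,-1.3,10],[0,0,0]],
    [0,[0,0,0],[0,0,-0.113]],
    [0,[0,0,0],[0,0,-0.113]],
    [0,[0,0,0],[0,0,-0.113]],
    [0,[0,0,0],[0,0,0]],
    [0,[0,0,0],[0,0,0]]
  ]
}}

```text
time_s: 45.8
ee_pos: [543.6, 446.4, 191.3]
ee_rot: [180.0, -0.0, 112.5]
force: [0.0, -0.6, -0.4]
gripper_width: 91.3
gripper_force: 0.0
```

```bash
python3 - <<'E'
from blocks import *
s=state(); print(s['time_s'],s['ee_pos'],s['ee_rot'])
find(('wrist',))
E
```

```text
45.8 [543.61404255 446.40638662 191.26088851] [ 1.79999173e+02 -1.03245658e-03  1.12472941e+02]
wrist 0.97 3445 [542. 449.] rect [542.5 447.4] [43.8 60.2] short-dir 22.1
wrist 0.66 3196 [426. 381.] rect [426.3 378.6] [60.3 43.9] short-dir -4.3
```

Call:
{"api": "servo_tool", "payload": {
  "steps": [
    [0,[1.3,-0.6,10],[0,0,0]],
    [0,[0,0,20],[0,0,0]],
    [0,[0,0,25],[0,0,0]],
    [0,[0,0,25],[0,0,0]],
    [0,[0,0,25],[0,0,0]],
    [0,[0,0,20],[0,0,0]],
    [0,[0,0,16],[0,0,0]],
    [0,[0,0,12],[0,0,0]],
    [0,[0,0,6],[0,0,0]],
    [0,[0,0,0],[0,0,0]]
  ]
}}

```text
time_s: 46.9
ee_pos: [542.3, 447.4, 31.2]
ee_rot: [-179.9, 0.0, 112.6]
force: [0.6, -0.1, -0.1]
gripper_width: 91.0
gripper_force: 0.0
```

Call:
{"api": "servo_tool", "payload": {
  "squeeze": 35,
  "steps": [
    [255,[0,0,0],[0,0,0]],
    [255,[0,0,0],[0,0,0]],
    [255,[0,0,0],[0,0,0]],
    [255,[0,0,0],[0,0,0]],
    [255,[0,0,0],[0,0,0]],
    [255,[0,0,0],[0,0,0]],
    [255,[0,0,0],[0,0,0]],
    [255,[0,0,0],[0,0,0]],
    [255,[0,0,0],[0,0,0]],
    [255,[0,0,0],[0,0,0]]
  ]
}}

```text
time_s: 47.9
ee_pos: [542.7, 447.8, 32.3]
ee_rot: [180.0, -0.0, 112.6]
force: [-0.4, -0.3, 1.6]
gripper_width: 43.5
gripper_force: 35.0
```

Call:
{"api": "servo_tool", "payload": {
  "steps": [
    [255,[0,0,-10],[0,0,0]],
    [255,[0,0,-25],[0,0,0]],
    [255,[0,0,-35],[0,0,0]],
    [255,[0,0,-40],[0,0,0]],
    [255,[0,0,-40],[0,0,0]],
    [255,[0,0,-40],[0,0,0]],
    [255,[0,0,-20],[0,0,0.112]],
    [255,[0,0,0],[0,0,0.112]],
    [255,[0,0,0],[0,0,0.112]],
    [255,[0,0,0],[0,0,0]]
  ]
}}

```text
time_s: 48.9
ee_pos: [542.3, 447.4, 242.4]
ee_rot: [-180.0, 0.0, 93.4]
force: [0.6, 0.4, -2.2]
gripper_width: 44.1
gripper_force: 35.0
```

```bash
python3 - <<'E'
from h import *
s=state(); print(s['ee_pos'],s['ee_rot'],s['gripper_width'],s['gripper_force'],s['force'])
rows([633.5,-50,163],93.2)
E
```

```text
[542.34856923 447.44040956 242.35811398] [-1.79976669e+02  1.35479665e-02  9.33935283e+01] 44.07297811263786 35.000887513160706 [ 0.56430209  0.42152936 -2.15334757]
turn [-0.     0.     0.003] then shift [-501.8   63.2   79.4] dist 511.9
```

Call:
{"api": "servo_tool", "payload": {
  "steps": [
    [255,[0,0,0],[0,0,0.003]],
    [255,[-25,3.2,0],[0,0,0]],
    [255,[-42,5.3,0],[0,0,0]],
    [255,[-43,5.4,0],[0,0,0]],
    [255,[-43,5.4,0],[0,0,0]],
    [255,[-43,5.4,0],[0,0,0]],
    [255,[-43,5.4,0],[0,0,0]],
    [255,[-43,5.4,0],[0,0,0]],
    [255,[-43,5.4,0],[0,0,0]],
    [255,[-43,5.4,0],[0,0,0]]
  ]
}}

```text
time_s: 49.9
ee_pos: [609.4, 81.1, 242.1]
ee_rot: [-180.0, -0.0, 93.3]
force: [0.8, -0.7, -2.1]
gripper_width: 43.9
gripper_force: 35.0
```

Call:
{"api": "servo_tool", "payload": {
  "steps": [
    [255,[-43,5.4,0],[0,0,0]],
    [255,[-43,5.4,0],[0,0,0]],
    [255,[-29,3.7,0],[0,0,0]],
    [255,[-18.8,2.4,0],[0,0,0]],
    [255,[0,0,5],[0,0,0]],
    [255,[0,0,15],[0,0,0]],
    [255,[0,0,20],[0,0,0]],
    [255,[0,0,15],[0,0,0]],
    [255,[0,0,10],[0,0,0]],
    [255,[0,0,0],[0,0,0]]
  ]
}}

```text
time_s: 50.9
ee_pos: [632.8, -48.5, 175.4]
ee_rot: [-179.8, -0.1, 93.3]
force: [-1.0, 0.0, -2.2]
gripper_width: 43.9
gripper_force: 35.0
```

Call:
{"api": "servo_tool", "payload": {
  "steps": [
    [255,[0,0,0],[0,0,0]],
    [255,[0,0,0],[0,0,0]],
    [255,[0,0,0],[0,0,0]],
    [255,[0,0,0],[0,0,0]],
    [255,[0,0,0],[0,0,0]],
    [255,[0,0,0],[0,0,0]],
    [255,[0,0,0],[0,0,0]],
    [255,[0,0,0],[0,0,0]],
    [255,[0,0,0],[0,0,0]],
    [255,[0,0,0],[0,0,0]]
  ]
}}

```text
time_s: 51.9
ee_pos: [633.8, -49.8, 177.1]
ee_rot: [180.0, -0.0, 93.2]
force: [-0.2, -0.1, -2.0]
gripper_width: 43.7
gripper_force: 35.0
```

Call:
{"api": "servo_tool", "payload": {
  "steps": [
    [255,[0,0,5],[0,0,0]],
    [255,[0,0,5],[0,0,0]],
    [255,[0,0,3],[0,0,0]],
    [255,[0,0,1],[0,0,0]],
    [255,[0,0,0],[0,0,0]],
    [255,[0,0,0],[0,0,0]],
    [0,[0,0,0],[0,0,0]],
    [0,[0,0,0],[0,0,0]],
    [0,[0,0,0],[0,0,0]],
    [0,[0,0,0],[0,0,0]]
  ]
}}

```text
time_s: 52.9
ee_pos: [634.0, -49.8, 163.5]
ee_rot: [180.0, 0.0, 93.2]
force: [0.0, -0.8, -0.1]
gripper_width: 72.9
gripper_force: 0.0
```

Call:
{"api": "servo_tool", "payload": {
  "steps": [
    [0,[0,0,0],[0,0,0]],
    [0,[0,0,-8],[0,0,0]],
    [0,[0,0,-15],[0,0,0]],
    [0,[0,0,-25],[0,0,0]],
    [0,[0,0,-30],[0,0,0]],
    [0,[0,0,-30],[0,0,0]],
    [0,[0,0,-20],[0,0,0]],
    [0,[0,0,0],[0,0,0]],
    [0,[0,0,0],[0,0,0]],
    [0,[0,0,0],[0,0,0]]
  ]
}}

```text
time_s: 53.9
ee_pos: [633.1, -49.7, 289.5]
ee_rot: [-179.8, -0.0, 93.2]
force: [-0.5, 0.0, -0.2]
gripper_width: 91.1
gripper_force: 0.0
```

```bash
python3 - <<'E'
from blocks import *
s=state(); print(s['time_s'],s['ee_pos'],s['ee_rot'],s['force'])
bed(); find(('scene',))
rows([426.5,378.4,190])
E
```

```text
53.9 [633.11622757 -49.72360752 289.46085333] [-1.79826025e+02 -2.98326633e-02  9.32099612e+01] [-0.51141151  0.00394115 -0.2422306 ]
bed side 26 [648.2 104.8] [29.1 20. ] 73.8 z 172.6
bed side 40 [607.3 101. ] [37.6 27.9] 3.2 z 173.1
bed side 447 [ 645.  -134.5] [220.5  72.3] 88.8 z 170.2
bed wrist 4218 [633.3 -50.2] [44.  59.5] 3.2 z 171.9
bed wrist 632 [634.5 -89.7] [43.7  9. ] 2.8 z 171.5
bed wrist 1211 [ 636.9 -134.6] [43.6 22.7] 4.4 z 172.0
bed wrist 347 [ 639.5 -157.9] [43.5 16.9] 4.2 z 170.8
scene 0.56 183 [453. 402.] rect [451.2 402.3] [57.6 44. ] short-dir -3.2
scene few 0 [ 641. -176.  171.]
scene few 0 [633. -43. 171.]
scene few 0 [ 636. -112.  171.]
turn [0. 0. 0.] then shift [ 439.  -182.5  100.5] dist 486.0
```

Call:
{"api": "servo_tool", "payload": {
  "steps": [
    [0,[20,-7,0],[0,0,0]],
    [0,[36,-12.4,0],[0,0,0]],
    [0,[38,-13.1,0],[0,0,0]],
    [0,[38,-13.1,0],[0,0,0]],
    [0,[38,-13.1,0],[0,0,0]],
    [0,[38,-13.1,5],[0,0,0]],
    [0,[38,-13.1,10],[0,0,0]],
    [0,[38,-13.1,10],[0,0,0]],
    [0,[38,-13.1,10],[0,0,0]],
    [0,[38,-13.1,15],[0,0,0]]
  ]
}}

```text
time_s: 55.1
ee_pos: [488.0, 305.0, 241.4]
ee_rot: [179.9, -0.1, 93.2]
force: [0.6, 0.3, -0.7]
gripper_width: 90.9
gripper_force: 0.0
```

Call:
{"api": "servo_tool", "payload": {
  "steps": [
    [0,[38,-13.1,15],[0,0,0]],
    [0,[30,-10.5,15],[0,0,0]],
    [0,[20,-7,10],[0,0,0]],
    [0,[12,-4.3,10],[0,0,0]],
    [0,[0,0,0],[0,0,0.12]],
    [0,[0,0,0],[0,0,0]],
    [0,[0,0,0],[0,0,0]],
    [0,[0,0,0],[0,0,0]],
    [0,[0,0,0],[0,0,0]],
    [0,[0,0,0],[0,0,0]]
  ]
}}

```text
time_s: 56.1
ee_pos: [449.5, 400.3, 191.4]
ee_rot: [180.0, -0.0, 86.3]
force: [0.6, -0.2, 0.1]
gripper_width: 91.3
gripper_force: 0.0
```

```bash
python3 - <<'E'
from blocks import *
s=state(); print(s['time_s'],s['ee_pos'],s['ee_rot'])
find(('wrist','scene'))
E
```

```text
56.1 [449.50267352 400.31908872 191.41384062] [ 1.79981674e+02 -2.12688920e-02  8.63288259e+01]
wrist 0.8 3442 [447. 402.] rect [447.2 400.6] [60.4 43.6] short-dir -2.8
scene 0.84 183 [452. 404.] rect [452.  402.8] [57.6 46.2] short-dir -1.1
scene few 0 [634. -42. 171.]
scene few 0 [ 637. -109.  171.]
```

Call:
{"api": "servo_tool", "payload": {
  "steps": [
    [0,[0.3,-2.3,10],[0,0,-0.015]],
    [0,[0,0,20],[0,0,0]],
    [0,[0,0,25],[0,0,0]],
    [0,[0,0,25],[0,0,0]],
    [0,[0,0,25],[0,0,0]],
    [0,[0,0,20],[0,0,0]],
    [0,[0,0,16],[0,0,0]],
    [0,[0,0,12],[0,0,0]],
    [0,[0,0,6],[0,0,0]],
    [0,[0,0,0],[0,0,0]]
  ]
}}

```text
time_s: 57.3
ee_pos: [446.6, 400.8, 31.3]
ee_rot: [-179.9, 0.1, 87.2]
force: [0.4, -0.3, -0.5]
gripper_width: 91.4
gripper_force: 0.0
```

Call:
{"api": "servo_tool", "payload": {
  "squeeze": 35,
  "steps": [
    [255,[0,0,0],[0,0,0]],
    [255,[0,0,0],[0,0,0]],
    [255,[0,0,0],[0,0,0]],
    [255,[0,0,0],[0,0,0]],
    [255,[0,0,0],[0,0,0]],
    [255,[0,0,0],[0,0,0]],
    [255,[0,0,0],[0,0,0]],
    [255,[0,0,0],[0,0,0]],
    [255,[0,0,0],[0,0,0]],
    [255,[0,0,0],[0,0,0]]
  ]
}}

```text
time_s: 58.3
ee_pos: [447.3, 401.2, 32.3]
ee_rot: [180.0, -0.0, 87.2]
force: [0.4, -0.2, 0.7]
gripper_width: 43.6
gripper_force: 35.0
```

Call:
{"api": "servo_tool", "payload": {
  "steps": [
    [255,[0,0,-10],[0,0,0]],
    [255,[0,0,-25],[0,0,0]],
    [255,[0,0,-35],[0,0,0]],
    [255,[0,0,-40],[0,0,0]],
    [255,[0,0,-40],[0,0,0]],
    [255,[0,0,-40],[0,0,0]],
    [255,[0,0,-20],[0,0,-0.105]],
    [255,[0,0,0],[0,0,0]],
    [255,[0,0,0],[0,0,0]],
    [255,[0,0,0],[0,0,0]]
  ]
}}

```text
time_s: 59.3
ee_pos: [446.0, 400.2, 239.9]
ee_rot: [-179.8, 0.2, 93.1]
force: [-0.1, -0.2, -2.9]
gripper_width: 43.9
gripper_force: 35.0
```

```bash
python3 - <<'E'
from h import *
s=state(); print(s['ee_pos'],s['ee_rot'],s['gripper_width'],s['gripper_force'],s['force'])
rows([630,14.5,163],93.2)
E
```

```text
[445.96200761 400.18878754 239.87210416] [-1.79787869e+02  1.58145159e-01  9.31311441e+01] 43.87885157597543 34.99956429004669 [-0.07252403 -0.21321577 -2.85581421]
turn [-0.004  0.003 -0.001] then shift [-395.4  162.2   76.9] dist 434.2
```

Call:
{"api": "servo_tool", "payload": {
  "steps": [
    [255,[-20,8.1,0],[0,0,0]],
    [255,[-35,14.2,0],[0,0,0]],
    [255,[-36,14.6,0],[0,0,0]],
    [255,[-36,14.6,0],[0,0,0]],
    [255,[-36,14.6,0],[0,0,0]],
    [255,[-36,14.6,0],[0,0,0]],
    [255,[-36,14.6,0],[0,0,0]],
    [255,[-36,14.6,0],[0,0,0]],
    [255,[-36,14.6,0],[0,0,0]],
    [255,[-36,14.6,0],[0,0,0]]
  ]
}}

```text
time_s: 60.3
ee_pos: [604.6, 64.8, 239.9]
ee_rot: [-179.8, -0.0, 93.1]
force: [-0.3, 0.5, -3.3]
gripper_width: 43.7
gripper_force: 35.0
```

Call:
{"api": "servo_tool", "payload": {
  "steps": [
    [255,[-28,11.4,0],[0,0,0]],
    [255,[-16,6.6,0],[0,0,0]],
    [255,[-9.1,4,0],[0,0,0]],
    [255,[0,0,0],[0,0,0]],
    [255,[0,0,5],[0,0,0]],
    [255,[0,0,15],[0,0,0]],
    [255,[0,0,20],[0,0,0]],
    [255,[0,0,15],[0,0,0]],
    [255,[0,0,10],[0,0,0]],
    [255,[0,0,0],[0,0,0]]
  ]
}}

```text
time_s: 61.3
ee_pos: [628.7, 15.7, 175.5]
ee_rot: [-179.8, -0.0, 93.3]
force: [0.3, -0.4, -2.6]
gripper_width: 44.2
gripper_force: 35.0
```

Call:
{"api": "servo_tool", "payload": {
  "steps": [
    [255,[0,0,0],[0,0,0]],
    [255,[0,0,0],[0,0,0]],
    [255,[0,0,0],[0,0,0]],
    [255,[0,0,0],[0,0,0]],
    [255,[0,0,0],[0,0,0]],
    [255,[0,0,0],[0,0,0]],
    [255,[0,0,0],[0,0,0]],
    [255,[0,0,0],[0,0,0]],
    [255,[0,0,0],[0,0,0]],
    [255,[0,0,0],[0,0,0]]
  ]
}}

```text
time_s: 62.3
ee_pos: [630.0, 14.6, 177.1]
ee_rot: [180.0, -0.0, 93.2]
force: [-0.2, 0.3, -2.2]
gripper_width: 43.6
gripper_force: 35.0
```

Call:
{"api": "servo_tool", "payload": {
  "steps": [
    [255,[0,0,5],[0,0,0]],
    [255,[0,0,5],[0,0,0]],
    [255,[0,0,3],[0,0,0]],
    [255,[0,0,1],[0,0,0]],
    [255,[0,0,0],[0,0,0]],
    [255,[0,0,0],[0,0,0]],
    [0,[0,0,0],[0,0,0]],
    [0,[0,0,0],[0,0,0]],
    [0,[0,0,0],[0,0,0]],
    [0,[0,0,0],[0,0,0]]
  ]
}}

```text
time_s: 63.3
ee_pos: [630.2, 14.6, 163.5]
ee_rot: [180.0, -0.0, 93.2]
force: [-0.3, 0.4, 1.3]
gripper_width: 72.8
gripper_force: 0.0
```

Call:
{"api": "servo_tool", "payload": {
  "steps": [
    [0,[0,0,0],[0,0,0]],
    [0,[0,0,-8],[0,0,0]],
    [0,[0,0,-15],[0,0,0]],
    [0,[0,0,-25],[0,0,0]],
    [0,[0,0,-30],[0,0,0]],
    [0,[0,0,-30],[0,0,0]],
    [0,[0,0,-20],[0,0,0]],
    [255,[0,0,0],[0,0,0]],
    [255,[0,0,0],[0,0,0]],
    [255,[0,0,0],[0,0,0]]
  ]
}}

```text
time_s: 64.3
ee_pos: [629.3, 14.6, 289.5]
ee_rot: [-179.8, -0.0, 93.2]
force: [0.9, -0.0, 0.3]
gripper_width: 70.2
gripper_force: 0.0
```

```bash
python3 - <<'E'
from blocks import *
s=state(); print(s['time_s'],s['ee_pos'],s['ee_rot'],s['gripper_width'])
bed(('wrist','side')); f=grab('wrist'); save(f,'w8.png')
E
```

```text
64.3 [629.28641335  14.55220098 289.50233072] [-1.79830690e+02 -1.47986133e-02  9.32057742e+01] 70.20554102786097
bed wrist 3550 [626.  108.1] [70.  24.9] 3.1 z 175.8
bed wrist 4256 [629.4  14.3] [44.  59.9] 3.1 z 171.9
bed wrist 689 [631.5 -24.9] [43.5  9.7] 3.2 z 171.5
bed wrist 1151 [634.  -69.7] [43.5 21.1] 3.7 z 171.8
bed wrist 294 [634.5 -86.9] [43.4  3.8] 2.3 z 170.6
bed side 74 [624.2 104.4] [71.9 33.1] 6.3 z 172.3
bed side 526 [ 640.9 -100.1] [ 70.4 287.4] 0.9 z 170.1
```

View pics/w8.png

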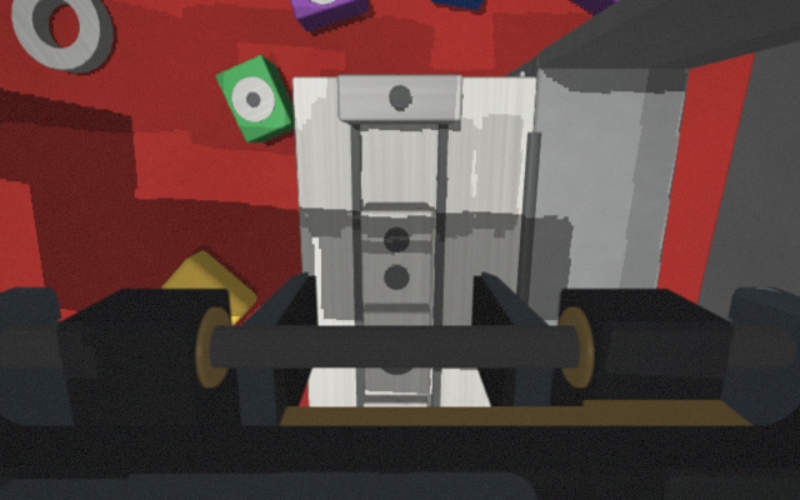

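Call:
{"api": "servo_tool", "payload": {
  "steps": [
    [255,[20,-2,0],[0,0,0]],
    [255,[35,-3.5,0],[0,0,0]],
    [255,[35,-3.5,0],[0,0,0]],
    [255,[33,-3,0],[0,0,0]],
    [255,[20,-2,0],[0,0,0]],
    [255,[0,0,0],[0,0,0]],
    [255,[0,0,15],[0,0,0]],
    [255,[0,0,25],[0,0,0]],
    [255,[0,0,25],[0,0,0]],
    [255,[0,0,20],[0,0,0]]
  ]
}}

```text
time_s: 65.45
ee_pos: [607.6, 155.2, 204.2]
ee_rot: [-179.9, 0.1, 93.2]
force: [-0.3, -0.2, 0.5]
gripper_width: 0.3
gripper_force: 0.0
```

Call:
{"api": "servo_tool", "payload": {
  "steps": [
    [255,[0,0,20],[0,0,0]],
    [255,[0,0,10],[0,0,0]],
    [255,[0,0,6],[0,0,0]],
    [255,[0,0,0],[0,0,0]],
    [255,[0,0,0],[0,0,0]],
    [255,[0,0,0],[0,0,0]],
    [255,[0,0,0],[0,0,0]],
    [255,[0,0,0],[0,0,0]],
    [255,[0,0,0],[0,0,0]],
    [255,[0,0,0],[0,0,0]]
  ]
}}

```text
time_s: 66.45
ee_pos: [608.0, 156.6, 170.3]
ee_rot: [180.0, -0.0, 93.2]
force: [0.2, -0.8, -1.0]
gripper_width: 0.0
gripper_force: 0.0
```

Call:
{"api": "servo_tool", "payload": {
  "steps": [
    [255,[-6,0,0],[0,0,0]],
    [255,[-6,0,0],[0,0,0]],
    [255,[-5,0,0],[0,0,0]],
    [255,[-4,0,0],[0,0,0]],
    [255,[-4,0,0],[0,0,0]],
    [255,[-4,0,0],[0,0,0]],
    [255,[-4,0,0],[0,0,0]],
    [255,[-4,0,0],[0,0,0]],
    [255,[-4,0,0],[0,0,0]],
    [255,[-4,0,0],[0,0,0]]
  ]
}}

```text
time_s: 67.45
ee_pos: [610.5, 111.4, 170.2]
ee_rot: [180.0, -0.0, 93.2]
force: [-0.2, 3.8, -0.4]
gripper_width: 0.4
gripper_force: 1.7
```

Call:
{"api": "servo_tool", "payload": {
  "steps": [
    [255,[-3.5,0,0],[0,0,0]],
    [255,[-3.5,0,0],[0,0,0]],
    [255,[-3.5,0,0],[0,0,0]],
    [255,[-3.5,0,0],[0,0,0]],
    [255,[-3.5,0,0],[0,0,0]],
    [255,[-3.5,0,0],[0,0,0]],
    [255,[-3.5,0,0],[0,0,0]],
    [255,[-3.5,0,0],[0,0,0]],
    [255,[-3.5,0,0],[0,0,0]],
    [255,[-3.5,0,0],[0,0,0]]
  ]
}}

```text
time_s: 68.45
ee_pos: [612.4, 77.2, 170.2]
ee_rot: [-180.0, -0.1, 93.2]
force: [-1.8, 6.9, 0.7]
gripper_width: 0.2
gripper_force: 3.1
```

```bash
python3 - <<'E'
from blocks import *
s=state(); print(s['time_s'],s['ee_pos'],s['force'])
bed(('wrist','side'))
E
```

```text
68.45 [612.39572399  77.17822618 170.16478947] [-1.75934085  6.89074401  0.68354162]
bed wrist 158 [605.5  95. ] [2.2 9.5] 79.4 z 174.1
bed wrist 164 [615.6  95.5] [9.  2.1] 19.6 z 174.1
bed wrist 50 [612.7  57.5] [0.5 7.7] 3.1 z 175.2
bed side 637 [633.6 -81. ] [ 70.7 329.9] 2.9 z 170.5
```

Call:
{"api": "servo_tool", "payload": {
  "steps": [
    [255,[-1.2,0,0],[0,0,0]],
    [255,[-1.2,0,0],[0,0,0]],
    [255,[-1.2,0,0],[0,0,0]],
    [255,[-1.2,0,0],[0,0,0]],
    [255,[-1.2,0,0],[0,0,0]],
    [255,[-1,0,0],[0,0,0]],
    [255,[-1,0,0],[0,0,0]],
    [255,[-1,0,0],[0,0,0]],
    [255,[0,0,0],[0,0,0]],
    [255,[0,0,0],[0,0,0]]
  ]
}}

```text
time_s: 69.55
ee_pos: [612.8, 69.2, 170.2]
ee_rot: [-180.0, -0.2, 93.2]
force: [-1.6, 7.5, 0.8]
gripper_width: 0.5
gripper_force: 4.0
```

Call:
{"api": "servo_tool", "payload": {
  "steps": [
    [255,[-0.8,0,0],[0,0,0]],
    [255,[-0.8,0,0],[0,0,0]],
    [255,[-0.8,0,0],[0,0,0]],
    [255,[-0.8,0,0],[0,0,0]],
    [255,[-0.8,0,0],[0,0,0]],
    [255,[0,0,0],[0,0,0]],
    [255,[0,0,0],[0,0,0]],
    [255,[0,0,0],[0,0,0]],
    [255,[0,0,0],[0,0,0]],
    [255,[0,0,0],[0,0,0]]
  ]
}}

```text
time_s: 70.55
ee_pos: [613.0, 66.0, 170.2]
ee_rot: [-180.0, -0.3, 93.2]
force: [-1.6, 10.0, -0.2]
gripper_width: 0.6
gripper_force: 5.2
```

Call:
{"api": "servo_tool", "payload": {
  "steps": [
    [255,[-0.6,0,0],[0,0,0]],
    [255,[-0.6,0,0],[0,0,0]],
    [255,[-0.6,0,0],[0,0,0]],
    [255,[-0.6,0,0],[0,0,0]],
    [255,[-0.6,0,0],[0,0,0]],
    [255,[0,0,0],[0,0,0]],
    [255,[0,0,0],[0,0,0]],
    [255,[0,0,0],[0,0,0]],
    [255,[0,0,0],[0,0,0]],
    [255,[0,0,0],[0,0,0]]
  ]
}}

```text
time_s: 71.55
ee_pos: [613.0, 65.9, 170.3]
ee_rot: [180.0, -0.6, 93.2]
force: [-2.0, 16.9, 0.9]
gripper_width: 0.0
gripper_force: 9.1
```

Call:
{"api": "servo_tool", "payload": {
  "steps": [
    [255,[-0.6,0,0],[0,0,0]],
    [255,[-0.6,0,0],[0,0,0]],
    [255,[0,0,0],[0,0,0]],
    [255,[0,0,0],[0,0,0]],
    [255,[0,0,0],[0,0,0]],
    [255,[0,0,0],[0,0,0]],
    [255,[4,0,0],[0,0,0]],
    [255,[8,0,0],[0,0,0]],
    [255,[10,0,0],[0,0,0]],
    [255,[5,0,-10],[0,0,0]]
  ]
}}

```text
time_s: 72.55
ee_pos: [611.1, 86.5, 179.1]
ee_rot: [-179.8, 0.1, 93.2]
force: [0.5, -0.2, 0.6]
gripper_width: 0.4
gripper_force: 0.0
```

Call:
{"api": "servo_tool", "payload": {
  "steps": [
    [255,[0,0,-20],[0,0,0]],
    [255,[0,0,-30],[0,0,0]],
    [255,[0,0,-40],[0,0,0]],
    [255,[0,0,-40],[0,0,0]],
    [255,[-40,0,-20],[0,0,0]],
    [255,[-40,0,0],[0,0,0]],
    [255,[-40,0,0],[0,0,0]],
    [255,[-10,0,0],[0,0,0]],
    [255,[0,0,0],[0,0,0]],
    [255,[0,0,0],[0,0,0]]
  ]
}}

```text
time_s: 73.55
ee_pos: [619.2, -42.7, 330.4]
ee_rot: [180.0, -0.0, 93.2]
force: [0.4, -0.2, -0.7]
gripper_width: 0.5
gripper_force: 0.0
```

```bash
python3 - <<'E'
from blocks import *
s=state(); print(s['time_s'],s['ee_pos'],s['force'])
bed(('wrist','side')); f=grab('wrist'); W=cloud(f)
g=grab('side'); save(g,'s9.png'); save(f,'w9.png')
# profile along the bed at z 165..180
m=(W[...,2]>165)&(W[...,2]<182)&(abs(W[...,0]-(634.2-.054*(W[...,1]+65)))<15)
h,e=np.histogram(W[...,1][m],np.arange(-245,70,2)); print([(int(a),int(b)) for a,b in zip(e,h) if b<12])
q=cloud(g).reshape(-1,3); t=q[(q[:,2]>93)&(q[:,2]<104)&(abs(q[:,1]+402)<25)&(q[:,0]<640)&(q[:,0]>300)]; print('pole',np.percentile(t[:,0],[1,99]),np.median(t,0))
E
```

```text
73.55 [619.18643395 -42.69391949 330.36394045] [ 0.36452015 -0.18684205 -0.71320411]
bed wrist 8020 [635.7 -24.9] [ 69.8 154. ] 5.2 z 172.3
bed wrist 62 [ 624.6 -155.1] [ 1.  32.9] 3.1 z 171.8
bed side 614 [634.5 -94.4] [ 71.  302.1] 2.9 z 170.3
[(-245, 0), (-243, 0), (-241, 0), (-239, 0), (-237, 0), (-235, 0), (-233, 0), (-231, 0), (-229, 0), (-227, 0), (-225, 0), (-223, 0), (-221, 0), (-219, 0), (-217, 0), (-215, 0), (-213, 0), (-211, 0), (-209, 0), (-207, 0), (-205, 0), (-203, 0), (-201, 0), (-199, 0), (-197, 0), (-195, 0), (-193, 0), (-191, 0), (-189, 0), (-187, 0), (-185, 0), (-183, 0), (-181, 0), (-179, 0), (-177, 0), (-175, 0), (-173, 0), (-171, 3), (-169, 3), (-167, 4), (-165, 5), (-163, 3), (-161, 4), (-159, 4), (-157, 6), (-155, 1), (-153, 5), (-151, 3), (-149, 3), (-147, 5), (-145, 4), (-143, 3), (-141, 4), (-139, 2), (-137, 0), (-135, 0), (-133, 0), (-131, 0), (-129, 0), (-127, 0), (-125, 0), (-123, 0), (-121, 0), (-119, 0), (-117, 0), (-115, 0), (-113, 0), (-111, 0), (-109, 0), (-107, 0), (-105, 1), (-103, 4), (-101, 5), (-99, 3), (-97, 5), (-95, 4), (-93, 4), (-91, 4), (-89, 4), (-87, 4), (-85, 4), (-83, 5), (-81, 3), (-79, 4), (-77, 4), (51, 6), (53, 0), (55, 0), (57, 0), (59, 0), (61, 0), (63, 0), (65, 0), (67, 0)]
pole [348.75304862 594.02064521] [ 447.09835405 -406.16729555   96.45427548]
```

View pics/s9.png

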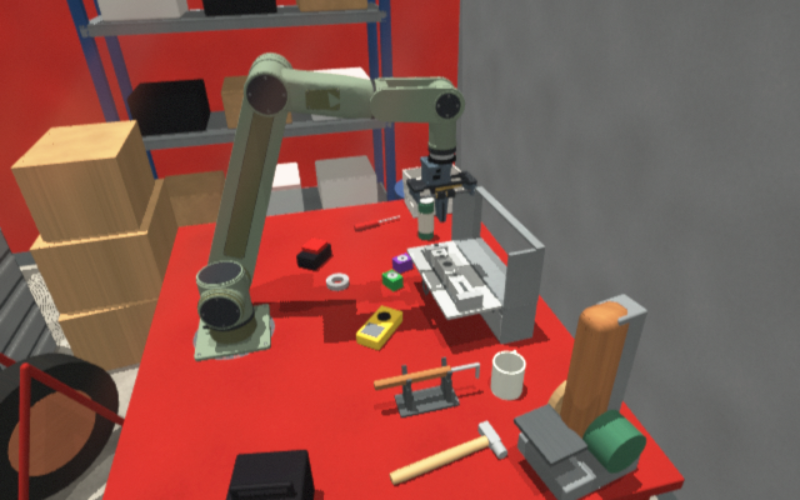

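```bash
python3 -c "
from workcell import ticket; print(ticket.job_done())"
```

```text
the job is handed in; nothing more can be done
None
```

I opened the hatch with the pole and put the pole back in its rack. All four spacer blocks stand in the gauge bed, pressed between the jaws with about 17 N of push. The job is handed in at about 74 s; no verdict came back, so whether it passed is not known.

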